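# Load the test bar that fits the cradle under the microscope

### The arm

A 6-joint arm with a two-finger parallel gripper is mounted at the origin on the work surface. World frame = base frame: x ahead of the robot, y to its left, z up, the work surface at z = 0. Lengths are in m, angles in rad, forces in N, time in s.
With the tool pointing down it reaches from about 0.25 to 0.725 m from the base axis. Payload 4 kg.
Tool frame: the origin (TCP) lies midway between the tips of the shut fingers; the grasp point (between the pads) lies 19 mm behind it (bot.grip_depth is the distance from the TCP to the grasp point, in m); z points along the fingers, y is the line along which they close (so a half turn about z gives the same grasp; the last joint's range is limited). The gripper opens to 85 mm and grips with 20 to 120 N. Pads are 22 mm wide; open, the fingers measure 114 mm over their backs; the gripper's body (76 mm by 85 mm) begins 54 mm behind the grasp point. The pads swing forward as they close: fully open they stand 13 mm farther back than shut.
Start: joints at [1.179, 0.241, 0.005, 1.335, 0, 1.571], TCP at [0.191, 0.462, 0.231] pointing down, gripper open.
Joint ranges: [-2.72, 2.72], [-1.05, 1.87], [-1.09, 1.28], [-1.99, 2.15], [-1.42, 1.44], [-3.14, 3.14]. Speed limits (rad/s): [2.79, 2.79, 3.14, 3.14, 3.14, 3.14].

### API

Orientations are given as a unit quaternion [x, y, z, w].
In Python, from workcell import bot gives the robot as it stands.
- The arm moves only by the shell command python3 -m creep 'ROWS'. ROWS is JSON, one flat list of numbers, 5 for each row, row after row: the shift along the world's x, y, z in m, then the turn about the world's z in rad, then the finger opening in m, from 0 to 0.0854. In form: [x, y, z, twist, claw, x, y, z, twist, claw, ...]. A call has 1 to 10 rows; each row is the pose to reach, as a shift and turn from the pose commanded when the call began; what a row does not reach only later rows make up. A row lasts 1/12 s, in which the tool goes at most 41.7 mm and 7.16 degrees, less where a joint would pass 70% of its speed; a pose out of reach is approached as far as the arm can. A call with a gripper value outside its range is refused whole. The fingers move at their own pace and stop on an object; the grip force is fixed at half the most. Time passes only in rows, so rows that repeat a pose let the fingers close. It gives the time, the measured TCP pose, the force, the opening and the grip force at its end, in the units of the state.
- bot.get_obs(): the state, without advancing time (a new reading comes with each control period).
- bot.camera(name): name is "side" or "top" or "wrist"; returns a dict with "pixels" (384x512x3 uint8, red, green, blue), "camera_matrix" (3x3 intrinsics, pixels), "extrinsics" (4x4, takes a point from world to camera coordinates); the wrist camera has in their place "T_tool_cam" (4x4, takes a point from camera to tool coordinates, whose origin is the TCP and whose axes are the flange's). Camera axes: x right, y down, z forward; pixel columns grow to the right and rows downward; lengths in m; the calibration is good to about 2 mm. The wrist camera is an equidistant fisheye: a pixel r from the principal point sees the ray r / f radians off the axis. A picture is of the moment at which its call begins: read the wrist's pose just before it. There is no depth.
- bot.job_done(): hands the job in; it is judged then, once.
Trained networks look in the newest picture that a camera, given by its name, has taken for a name from the list of things; names that differ only in an ending like _2 or _b are one class to them, and where a whole thing is asked for, a point or a joint stands for the part that bears it (a point fixed in the world has none). Each returns a list of dicts, best first, with "score" (0 to 1); they miss things now and then, are a little off and sometimes report something else, mostly with a low value. They report only what shows in the picture. A call takes as long as a camera call. They do not tell look-alikes from the thing itself.
- bot.look_for(camera, thing): "centre" ([column, row] as shares, 0 to 1, of the picture: columns of its width, rows of its height, amid what is visible of it).
- bot.place_of(camera, thing): "centre" ([column, row] as shares, 0 to 1, of the picture: columns of its width, rows of its height: a listed point, or the origin of a listed thing).
The state is a dict: "clock": time; "joint_pos": joint angles; "joint_vel": joint speeds; "tau": joint torques, N m; "eef_pos": TCP position; "tool_rot": TCP orientation; "ft_force": force on the tool from outside, world axes, zero at the start; "ft_torque": the same for the moment, N m; "grip_width": finger opening in m; "grasp_force": force on a finger pad.
Only numpy, scipy, OpenCV 4.12 (cv2) and the standard library are available. Lean on these libraries where they do the work, as an engineer would, in place of code of your own. Each camera call takes 0.05 s, during which the arm holds its last target. There are 200 camera calls.

### The job

See which of the three cradles stands under the microscope, slide the amber shield all the way open, take the test bar of that cradle's length from the tray and lay it home in that cradle, flat between the end stops. Then slide the shield fully closed. Leave the other two bars in the tray, do not bump the microscope head or stand, and leave the bottle, jar and black box where they are.

Things in the scene. Friction and masses are not known exactly. Their poses are not given: they have to be found in the camera images.
- scope: inspection microscope, fixed: white head, a cylinder 84 mm across at its lower face 225 mm above the table, widening to 110 mm from 300 to 410 mm up, on a boom (50 mm deep, centre 345 mm up) along -y from a 40 mm column 215 mm to -y and 20 mm to +x. Origin on the table exactly below the head's axis; z up.
- shield (a joint): amber see-through shield, 100 mm wide (y), 6 mm thick, 62 to 138 mm above the table, across the robot's side of the microscope, 135 mm to -x of its axis, on a low rail (42 mm high). In m: 0 = closed (in front of the microscope), 0.15 = fully open; grows as it slides to the microscope's +y. Friction about 1.5 N; stays where left.
- shield_tab (a point): middle of the upright black grip tab on the shield's upper edge, 14 x 14 mm, standing from 138 to 182 mm above the table (this point is 165 mm up). It lies 30 mm to +y of the shield's middle and moves with it; its axes are parallel to those of the microscope.
- tray: shallow grey plastic tray, fixed, 250 mm (x) x 270 mm (y) outside, walls 35 mm high and 5 mm thick, floor 5 mm thick. Origin at the centre of the underside. It also holds two loose dark steel tubes standing on end.
- bar_short: the short one of three aluminium tensile test bars, 100 mm long along its x, 26 mm high, with two 22 mm long, 28 mm wide end blocks and a narrower straight middle 18 mm wide (y) between them; about 175 g. Both ends are alike. Origin at the centre of the underside, z up when lying as in the tray.
- bar_medium: the medium one of three aluminium tensile test bars, 130 mm long along its x, 26 mm high, with two 22 mm long, 28 mm wide end blocks and a narrower straight middle 18 mm wide (y) between them; about 227 g. Both ends are alike. Origin at the centre of the underside, z up when lying as in the tray.
- bar_long: the long one of three aluminium tensile test bars, 160 mm long along its x, 26 mm high, with two 22 mm long, 28 mm wide end blocks and a narrower straight middle 18 mm wide (y) between them; about 280 g. Both ends are alike. Origin at the centre of the underside, z up when lying as in the tray.
- cradle_short: dark steel cradle for the short bar, fixed; origin on the table under its centre, x along it. Two saddles, one per bar end, carry the bar, underside 45 mm up; 108 mm between the end stops (60 mm high); cheeks 57 mm high, 33 mm apart, over the outer 10 mm of each bar end; saddle tops reach 18 mm in. Between the saddles a 14 mm wide, 30 mm high spine. Foot 130 x 54 x 8 mm.
- cradle_medium: dark steel cradle for the medium bar, fixed; origin on the table under its centre, x along it. Two saddles, one per bar end, carry the bar, underside 45 mm up; 138 mm between the end stops (60 mm high); cheeks 57 mm high, 33 mm apart, over the outer 10 mm of each bar end; saddle tops reach 18 mm in. Between the saddles a 14 mm wide, 30 mm high spine. Foot 160 x 54 x 8 mm.
- cradle_long: dark steel cradle for the long bar, fixed; origin on the table under its centre, x along it. Two saddles, one per bar end, carry the bar, underside 45 mm up; 168 mm between the end stops (60 mm high); cheeks 57 mm high, 33 mm apart, over the outer 10 mm of each bar end; saddle tops reach 18 mm in. Between the saddles a 14 mm wide, 30 mm high spine. Foot 190 x 54 x 8 mm.
- tube_a: dark steel tube standing in the tray between the bars, 18 mm diameter, 55 mm high, origin at the centre of its underside; clutter, may be nudged.
- tube_b: dark steel tube standing in the tray between the bars, 18 mm diameter, 55 mm high, origin at the centre of its underside; clutter, may be nudged.
- bottle: bystander: amber bottle, 54 mm diameter, 140 mm high, origin at the centre of its underside.
- jar: bystander: white jar with black cap, 60 mm diameter, 70 mm high, origin at the centre of its underside.
- slide_box: bystander: black box 90 x 70 x 35 mm, origin at the centre of its underside.
Things that resemble listed ones, but are neither listed nor needed, are in the scene too. What is shaped like the cradle_long but purple is not meant.

How it is judged:
On the way, in this order (a step that is already met when the one before it is completed fails the run):
1. the shield is slid fully open (value of joint shield above 0.138 m), for 0.1 s.
2. the matching bar lies home in the cradle under the microscope (((horizontal distance between cradle_short and scope below 0.04 m and x of bar_short in the frame of cradle_short between -0.007 and 0.007 m and y of bar_short in the frame of cradle_short between -0.005 and 0.005 m and z of bar_short in the frame of cradle_short between 0.041 and 0.049 m and angle between the x axis of bar_short and the x axis of cradle_short, either way round below 0.08 rad and angle between bar_short's own z axis and vertical below 0.06 rad and linear speed of bar_short below 0.03 m/s) or (horizontal distance between cradle_medium and scope below 0.04 m and x of bar_medium in the frame of cradle_medium between -0.007 and 0.007 m and y of bar_medium in the frame of cradle_medium between -0.005 and 0.005 m and z of bar_medium in the frame of cradle_medium between 0.041 and 0.049 m and angle between the x axis of bar_medium and the x axis of cradle_medium, either way round below 0.08 rad and angle between bar_medium's own z axis and vertical below 0.06 rad and linear speed of bar_medium below 0.03 m/s) or (horizontal distance between cradle_long and scope below 0.04 m and x of bar_long in the frame of cradle_long between -0.007 and 0.007 m and y of bar_long in the frame of cradle_long between -0.005 and 0.005 m and z of bar_long in the frame of cradle_long between 0.041 and 0.049 m and angle between the x axis of bar_long and the x axis of cradle_long, either way round below 0.08 rad and angle between bar_long's own z axis and vertical below 0.06 rad and linear speed of bar_long below 0.03 m/s))), for 0.2 s.
At the end, for the whole second after the job is handed in: Shield within 10 mm of closed, at rest; the bar matching the cradle under the microscope rests in it (within 7 mm along, 5 mm across, 4 mm in height, 0.08 rad in turn, 0.06 rad in tilt); the other two bars lie in the tray (value of joint shield below 0.01 m and velocity of joint shield below 0.02 m/s and ((horizontal distance between cradle_short and scope below 0.04 m and x of bar_short in the frame of cradle_short between -0.007 and 0.007 m and y of bar_short in the frame of cradle_short between -0.005 and 0.005 m and z of bar_short in the frame of cradle_short between 0.041 and 0.049 m and angle between the x axis of bar_short and the x axis of cradle_short, either way round below 0.08 rad and angle between bar_short's own z axis and vertical below 0.06 rad and linear speed of bar_short below 0.03 m/s and x of bar_medium in the frame of tray between -0.12 and 0.12 m and y of bar_medium in the frame of tray between -0.13 and 0.13 m and z of each of bar_medium, bar_long in the frame of tray below 0.045 m and x of bar_long in the frame of tray between -0.12 and 0.12 m and y of bar_long in the frame of tray between -0.13 and 0.13 m) or (horizontal distance between cradle_medium and scope below 0.04 m and x of bar_medium in the frame of cradle_medium between -0.007 and 0.007 m and y of bar_medium in the frame of cradle_medium between -0.005 and 0.005 m and z of bar_medium in the frame of cradle_medium between 0.041 and 0.049 m and angle between the x axis of bar_medium and the x axis of cradle_medium, either way round below 0.08 rad and angle between bar_medium's own z axis and vertical below 0.06 rad and linear speed of bar_medium below 0.03 m/s and x of bar_short in the frame of tray between -0.12 and 0.12 m and y of bar_short in the frame of tray between -0.13 and 0.13 m and z of each of bar_short, bar_long in the frame of tray below 0.045 m and x of bar_long in the frame of tray between -0.12 and 0.12 m and y of bar_long in the frame of tray between -0.13 and 0.13 m) or (horizontal distance between cradle_long and scope below 0.04 m and x of bar_long in the frame of cradle_long between -0.007 and 0.007 m and y of bar_long in the frame of cradle_long between -0.005 and 0.005 m and z of bar_long in the frame of cradle_long between 0.041 and 0.049 m and angle between the x axis of bar_long and the x axis of cradle_long, either way round below 0.08 rad and angle between bar_long's own z axis and vertical below 0.06 rad and linear speed of bar_long below 0.03 m/s and x of bar_short in the frame of tray between -0.12 and 0.12 m and y of bar_short in the frame of tray between -0.13 and 0.13 m and z of each of bar_short, bar_medium in the frame of tray below 0.045 m and x of bar_medium in the frame of tray between -0.12 and 0.12 m and y of bar_medium in the frame of tray between -0.13 and 0.13 m))); the robot touches nothing.
It fails at once if the microscope is bumped (over 5 N) (contact force between anything else and scope above 5 N).
It fails at once if the bottle is shifted more than 20 mm (distance of bottle from where it was at the start of the episode above 0.02 m).
It fails at once if the jar is shifted more than 20 mm (distance of jar from where it was at the start of the episode above 0.02 m).
It fails at once if the black box is shifted more than 20 mm (distance of slide_box from where it was at the start of the episode above 0.02 m).
It also fails if it takes over 72 s, if anything falls off the work surface, if the arm or the gripper's body presses on something with over 40 N, if the wrist force passes 120 N, or if a joint passes its speed limit or range.

## Working session

There is one attempt and no reset: what is moved stays moved. The work goes in short steps, Python scripts to look and compute and a shell command to move; the robot and the scene stay as the last step left them, time stands still between calls to the robot, and variables do not carry over. Pictures are saved under pics/ and viewed, at most 10 in all, crops included, and the job is handed in when it is done.

```bash
ls; mkdir -p pics; python3 - <<'E'
from workcell import bot
import cv2,numpy as np
for c in ["side","top"]:
    d=bot.camera(c); cv2.imwrite(f"pics/{c}0.png",cv2.cvtColor(d["pixels"],cv2.COLOR_RGB2BGR))
    np.savez(f"{c}.npz",K=d["camera_matrix"],E=d["extrinsics"])
    print(c,d["camera_matrix"].round(1).tolist(),d["extrinsics"].round(4).tolist())
    for t in ["scope","shield_tab","tray","bar_short","bar_medium","bar_long","cradle_short","cradle_medium","cradle_long","tube_a","bottle","jar","slide_box"]:
        print(t,[(round(r["centre"][0]*512),round(r["centre"][1]*384),round(r["score"],2)) for r in bot.place_of(c,t)][:4])
o=bot.get_obs();print(o["clock"],o["eef_pos"],o["tool_rot"])
a=cv2.imread("pics/side0.png");b=cv2.imread("pics/top0.png")
E
```

```text
pics
side [[372.5, 0.0, 256.8], [0.0, 372.5, 195.6], [0.0, 0.0, 1.0]] [[-0.9929, -0.1171, -0.0184, 0.5209], [-0.0807, 0.7813, -0.6189, 0.1369], [0.0869, -0.6131, -0.7853, 1.0947], [0.0, 0.0, 0.0, 1.0]]
scope []
shield_tab [(274, 144, 0.73)]
tray [(223, 301, 0.94)]
bar_short [(227, 276, 0.9), (311, 283, 0.4)]
bar_medium [(219, 303, 0.87)]
bar_long [(225, 332, 0.88)]
cradle_short [(187, 214, 0.98)]
cradle_medium [(189, 193, 0.86), (223, 276, 0.59)]
cradle_long [(235, 167, 0.81), (345, 134, 0.71), (329, 186, 0.56)]
tube_a [(210, 293, 0.63), (215, 317, 0.38)]
bottle [(162, 263, 0.84)]
jar [(310, 284, 0.96)]
slide_box [(296, 139, 0.96)]
top [[380.8, 0.0, 252.8], [0.0, 380.8, 191.3], [0.0, 0.0, 1.0]] [[0.0538, -0.9985, -0.0001, -0.0493], [-0.9773, -0.0527, -0.2051, 0.5357], [0.2048, 0.0111, -0.9787, 1.2704], [0.0, 0.0, 0.0, 1.0]]
scope []
shield_tab [(307, 201, 0.68)]
tray [(180, 178, 0.83), (200, 179, 0.2)]
bar_short [(200, 180, 0.54)]
bar_medium [(213, 127, 0.71), (178, 174, 0.59)]
bar_long [(155, 179, 0.81), (305, 197, 0.58)]
cradle_short [(257, 141, 0.91), (306, 201, 0.67)]
cradle_medium [(278, 141, 0.72), (197, 240, 0.61)]
cradle_long [(313, 173, 0.98), (372, 281, 0.9), (296, 261, 0.78)]
tube_a [(170, 175, 0.55), (186, 165, 0.43)]
bottle [(211, 127, 0.65)]
jar [(198, 242, 0.8)]
slide_box [(360, 230, 0.58)]
1.4 [0.19093611 0.4620936  0.23129708] [ 1.94676177e-01  9.80867568e-01 -8.44284326e-06 -5.76968914e-06]
```

View pics/top0.png

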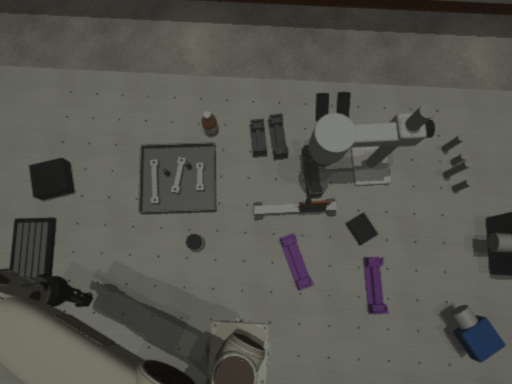

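View pics/side0.png

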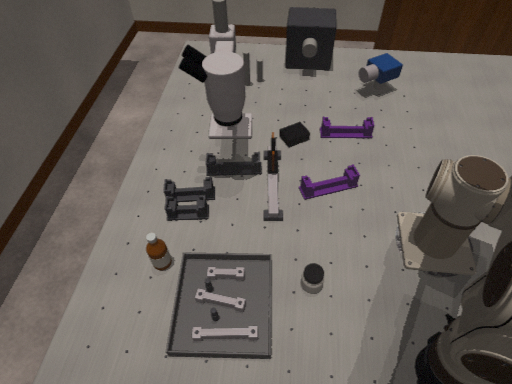

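The top view shows the tray with three bars: long at (155,180), medium at (178,175), short at (200,178). Dark cradles stand at (258,138), (278,137) and (313,172), the last one under the scope head at (332,140). The shield is at (295,208), and the purple look-alikes are at (296,261) and (374,285).
Candidates for the target cradle are dark (313,172), purple (296,261) and purple (374,285), plus the dark short and medium cradles standing aside. I choose the dark one under the head, and will check it in a crop.

```bash
cat > h.py <<'E'
import numpy as np,cv2
C={c:np.load(f"{c}.npz") for c in ["side","top"]}
def ray(c,u,v):
    K,E=C[c]["K"],C[c]["E"];R=E[:3,:3];t=E[:3,3]
    return -R.T@t, R.T@np.linalg.inv(K)@[u,v,1]
def onz(c,u,v,z):
    o,d=ray(c,u,v); return o+d*(z-o[2])/d[2]
def tri(s,t):
    A=[];b=[]
    for c,p in (("side",s),("top",t)):
        o,d=ray(c,*p);d/=np.linalg.norm(d);P=np.eye(3)-np.outer(d,d);A.append(P);b.append(P@o)
    return np.linalg.lstsq(np.vstack(A),np.hstack(b),rcond=None)[0]
def proj(c,p):
    K,E=C[c]["K"],C[c]["E"];q=K@(E[:3,:3]@p+E[:3,3]);return q[:2]/q[2]
E
python3 - <<'E'
from h import *
z={"tray":0,"bar_short":.005,"bar_medium":.005,"bar_long":.005,"cradle_short":0,"cradle_medium":0,"cradle_long":0,"shield_tab":.165,"bottle":0,"jar":0,"slide_box":0}
S=dict(shield_tab=(274,144),tray=(223,301),bar_short=(227,276),bar_medium=(219,303),bar_long=(225,332),cradle_short=(187,214),cradle_medium=(189,193),cradle_long=(235,167),bottle=(162,263),jar=(310,284),slide_box=(296,139))
T=dict(shield_tab=(307,201),tray=(180,178),bar_short=(200,180),bar_medium=(178,174),bar_long=(155,179),cradle_short=(257,141),cradle_medium=(278,141),cradle_long=(313,173),bottle=(211,127),jar=(198,242),slide_box=(360,230))
for k in S: print(k,onz("side",*S[k],z[k]).round(3)[:2],onz("top",*T[k],z[k]).round(3)[:2],tri(S[k],T[k]).round(3))
a=cv2.imread("pics/side0.png");b=cv2.imread("pics/top0.png")
a=cv2.resize(a[130:225,160:310],None,fx=4,fy=4,interpolation=2);b=cv2.resize(b[80:225,240:390],None,fx=4,fy=4,interpolation=2)
g=lambda i:(255*(i/255.)**.6).astype('uint8')
cv2.imwrite("pics/cs.png",g(a));cv2.imwrite("pics/ct.png",g(b))
E
```

```text
shield_tab [ 0.492 -0.193] [ 0.493 -0.195] [ 0.493 -0.195  0.164]
tray [0.587 0.246] [0.585 0.249] [0.585 0.248 0.005]
bar_short [0.587 0.175] [0.58  0.174] [0.584 0.175 0.002]
bar_medium [0.595 0.254] [0.598 0.257] [0.596 0.256 0.009]
bar_long [0.567 0.327] [0.575 0.338] [0.567 0.333 0.025]
cradle_short [ 0.749 -0.024] [ 0.742 -0.025] [ 0.747 -0.025 -0.003]
cradle_medium [ 0.762 -0.108] [ 0.746 -0.103] [ 0.753 -0.103  0.003]
cradle_long [ 0.629 -0.238] [ 0.63  -0.236] [ 0.629 -0.236  0.002]
bottle [0.781 0.153] [0.788 0.151] [ 0.785  0.151 -0.002]
jar [0.358 0.172] [0.356 0.164] [ 0.357  0.166 -0.013]
slide_box [ 0.426 -0.399] [ 0.429 -0.408] [ 0.428 -0.41  -0.009]
```

View pics/cs.png

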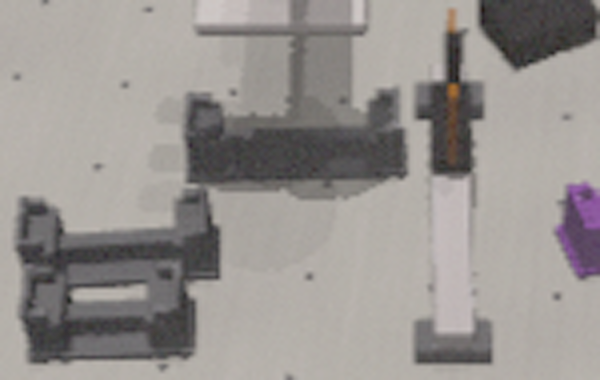

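View pics/ct.png

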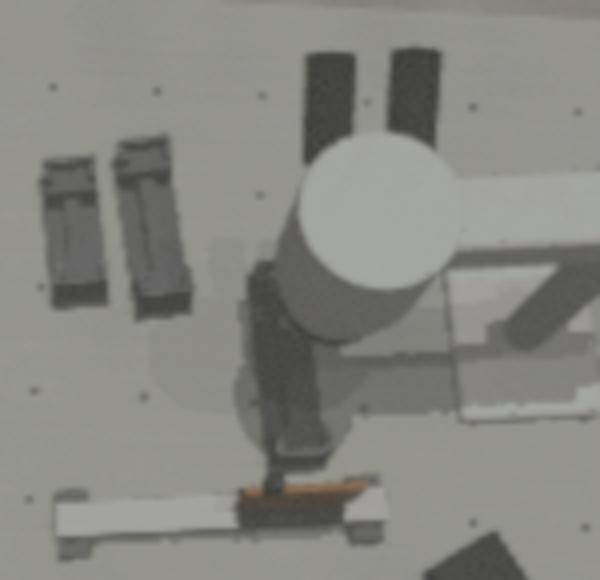

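The crops show a dark cradle below the head: side-view foot edge from (207,175) to (261,175), about 190 mm, so it is the long one. The purple ones stand elsewhere. Next: the exact scope axis, yaw and clearance.

```bash
python3 - <<'E'
from h import *
cs=lambda u,v:(160+u/4,130+v/4); ct=lambda u,v:(240+u/4,80+v/4)
p=lambda n,a:print(n,a.round(3))
a=onz("side",*cs(188,182),0);b=onz("side",*cs(405,180),0);p("foot edge",np.r_[a[:2],b[:2],np.linalg.norm(a-b),np.arctan2(*(a-b)[[1,0]])])
for z in (.0,.042):
  a=onz("top",*ct(74,523),z);b=onz("top",*ct(365,508),z);p("rail",np.r_[a[:2],b[:2],np.arctan2(*(a-b)[[1,0]])-np.pi/2])
p("head top centre",onz("top",*ct(380,211),.41))
d=[onz("top",*ct(300,211),.41),onz("top",*ct(460,211),.41)];p("diam",d[0]-d[1])
p("head lower side(228,115)",onz("side",228,115,.225))
# near stop top corners in top crop
for q in [(280,440),(328,437),(330,462),(275,468)]: p("stop",onz("top",*ct(*q),.06))
p("far",onz("top",*ct(262,265),.06))
# side tops of stops
for q in [(205,97),(385,95)]: p("stop side",onz("side",*cs(*q),.06))
# bar long ends side & top
for q in [(196,333),(256,332)]: p("bar",onz("side",*q,.018))
from workcell import bot
for c in("side","top"):print(bot.look_for(c,"shield_tab")[:1],[ (np.array(r["centre"])*[512,384]).round(1) for r in bot.look_for(c,"bar_long")[:2]],[ (np.array(r["centre"])*[512,384]).round(1) for r in bot.look_for(c,"scope")[:2]])
E
```

```text
foot edge [ 0.718 -0.189  0.534 -0.21   0.185  0.113]
rail [ 0.479 -0.044  0.507 -0.305  0.106]
rail [ 0.472 -0.044  0.499 -0.296  0.106]
head top centre [ 0.631 -0.231  0.41 ]
diam [-0.006  0.104  0.   ]
head lower side(228,115) [ 0.636 -0.242  0.225]
stop [ 0.552 -0.218  0.06 ]
stop [ 0.557 -0.26   0.06 ]
stop [ 0.535 -0.262  0.06 ]
stop [ 0.527 -0.215  0.06 ]
far [ 0.71  -0.199  0.06 ]
stop side [ 0.705 -0.233  0.06 ]
stop side [ 0.555 -0.25   0.06 ]
bar [0.636 0.342 0.018]
bar [0.488 0.323 0.018]
[{'centre': [0.5348, 0.4148], 'score': 0.61}] [array([222.9, 332.6])] [array([220.9,  74.1])]
[{'centre': [0.6049, 0.5276], 'score': 0.65}] [array([155.2, 177.9]), array([360. , 228.1])] [array([359.3, 137.1]), array([275.1, 134.8])]
```

```bash
python3 -m creep '[0.302,-0.657,0.03,0.5,0.085,0.302,-0.657,0.03,0.5,0.085,0.302,-0.657,0.03,0.5,0.085,0.302,-0.657,0.03,0.5,0.085,0.302,-0.657,0.03,0.5,0.085,0.302,-0.657,0.03,0.5,0.085,0.302,-0.657,0.03,0.5,0.085,0.302,-0.657,0.03,0.5,0.085,0.302,-0.657,0.03,0.5,0.085,0.302,-0.657,0.03,0.5,0.085]'
```

```text
clock: 2.53
eef_pos: [0.3596, 0.0948, 0.2486]
tool_rot: [-0.054, 0.999, 0.0, 0.001]
ft_force: [0.7, 0.8, -0.1]
grip_width: 0.0854
grasp_force: 0.0
```

```bash
python3 -m creep '[0.118,-0.29,0,0,0.085,0.118,-0.29,0,0,0.085,0.118,-0.29,0,0,0.085,0.118,-0.29,0,0,0.085,0.118,-0.29,0,0,0.085,0.118,-0.29,0,0,0.085,0.118,-0.29,0,0,0.085,0.118,-0.29,0,0,0.085,0.118,-0.29,0,0,0.085]'
cat >> h.py <<'E'
from scipy.spatial.transform import Rotation as Rot
def wcam(name=None):
    from workcell import bot
    o=bot.get_obs(); d=bot.camera("wrist")
    T=np.eye(4);T[:3,:3]=Rot.from_quat(o["tool_rot"]).as_matrix();T[:3,3]=o["eef_pos"]
    M=T@d["T_tool_cam"];K=d["camera_matrix"]
    if name: cv2.imwrite(f"pics/{name}.png",cv2.cvtColor(d["pixels"],cv2.COLOR_RGB2BGR)); np.savez(f"{name}.npz",M=M,K=K)
    return M,K
def wz(M,K,u,v,z):
    x=(u-K[0,2])/K[0,0];y=(v-K[1,2])/K[1,1];r=np.hypot(x,y)
    d=np.array([np.sin(r)*x/r,np.sin(r)*y/r,np.cos(r)]) if r else np.array([0,0,1.])
    d=M[:3,:3]@d;o=M[:3,3];return o+d*(z-o[2])/d[2]
def wproj(M,K,p):
    q=M[:3,:3].T@(np.array(p)-M[:3,3]);a=np.arctan2(np.hypot(q[0],q[1]),q[2]);h=np.hypot(q[0],q[1])
    return np.array([K[0,2]+K[0,0]*a*q[0]/h,K[1,2]+K[1,1]*a*q[1]/h])
E
python3 - <<'E'
from h import *
from workcell import bot
M,K=wcam("w1");print(M.round(3),K.round(1))
for t,z in(("shield_tab",.165),("cradle_long",0),("scope",0)):
  for r in bot.place_of("wrist",t)[:3]:
    u,v=np.array(r["centre"])*[512,384];print(t,round(u),round(v),round(r["score"],2),wz(M,K,u,v,z).round(4))
E
```

```text
clock: 3.28
eef_pos: [0.4786, -0.1976, 0.2473]
tool_rot: [-0.051, 0.999, -0.001, 0.0]
ft_force: [0.1, -0.1, 1.3]
grip_width: 0.0852
grasp_force: 0.0
[[-0.103  0.943  0.316  0.398]
 [ 0.995  0.098  0.031 -0.206]
 [-0.001  0.317 -0.948  0.39 ]
 [ 0.     0.     0.     1.   ]] [[297.3   0.  249. ]
 [  0.  297.3 190.3]
 [  0.    0.    1. ]]
shield_tab 246 214 0.68 [ 0.4936 -0.1986  0.165 ]
shield_tab 478 240 0.59 [0.5041 0.057  0.165 ]
cradle_long 275 31 0.89 [ 0.3106 -0.1822  0.    ]
cradle_long 216 254 0.62 [ 0.6349 -0.2326  0.    ]
```

View pics/w1.png

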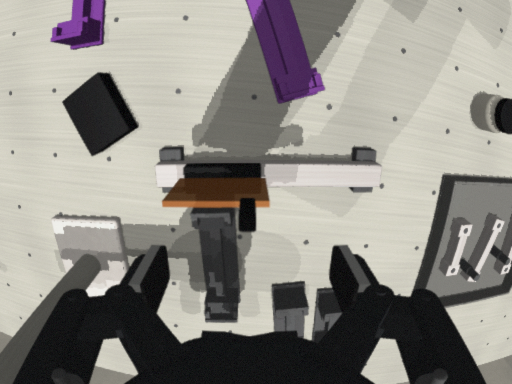

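The wrist view shows the tab at (246,214), the amber plate across (163–270,195), the cradle below it (216,260), and the head out of frame at the bottom. Gripping the tab.

```bash
python3 -m creep '[0.0155,-0.001,-0.04,0.01,0.085,0.0155,-0.001,-0.08,0.01,0.085,0.0155,-0.001,-0.1,0.01,0.085,0.0155,-0.001,-0.1,0.01,0.0,0.0155,-0.001,-0.1,0.01,0.0,0.0155,-0.001,-0.1,0.01,0.0,0.0155,-0.001,-0.1,0.01,0.0,0.0155,-0.001,-0.1,0.01,0.0,0.0155,-0.001,-0.1,0.01,0.0,0.0155,-0.001,-0.1,0.01,0.0]'
```

```text
clock: 4.32
eef_pos: [0.494, -0.1949, 0.1502]
tool_rot: [-0.059, 0.998, -0.001, 0.002]
ft_force: [-1.4, -0.2, 6.8]
grip_width: 0.0135
grasp_force: 59.3
```

```bash
python3 -m creep '[-0.003,0.025,0,0,0,-0.006,0.055,0,0,0,-0.009,0.085,0,0,0,-0.012,0.11,0,0,0,-0.0135,0.125,0,0,0,-0.0145,0.135,0,0,0,-0.0145,0.135,0,0,0]'
```

```text
clock: 4.9
eef_pos: [0.4803, -0.0653, 0.1502]
tool_rot: [-0.058, 0.998, -0.009, 0.002]
ft_force: [1.0, -22.3, 3.9]
grip_width: 0.0132
grasp_force: 60.5
```

```bash
python3 -m creep '[0,0,0,0,0.085,0,0,0,0,0.085,0,0,0,0,0.085,0,0,0,0,0.085,0,0,0.04,0,0.085,0,0,0.08,0,0.085,-0.04,0,0.1,0,0.085,-0.04,0,0.1,0,0.085]'
python3 - <<'E'
from h import *
from workcell import bot
M,K=wcam("w2")
for t,z in(("shield_tab",.165),("cradle_long",0),("bar_long",.005),("tray",0)):
  for r in bot.place_of("wrist",t)[:3]:
    u,v=np.array(r["centre"])*[512,384];print(t,round(u),round(v),round(r["score"],2),wz(M,K,u,v,z).round(4))
E
```

```text
clock: 5.57
eef_pos: [0.4371, -0.0592, 0.2528]
tool_rot: [-0.059, 0.998, -0.0, 0.002]
ft_force: [-1.3, 0.0, -0.1]
grip_width: 0.085
grasp_force: 0.0
shield_tab 238 240 0.92 [ 0.4796 -0.0639  0.165 ]
cradle_long 23 20 0.97 [ 0.2456 -0.4483  0.    ]
cradle_long 169 51 0.93 [ 0.309  -0.1823  0.    ]
cradle_long 132 258 0.87 [ 0.6284 -0.2308  0.    ]
bar_long 453 252 0.87 [0.5614 0.3316 0.005 ]
```

View pics/w2.png

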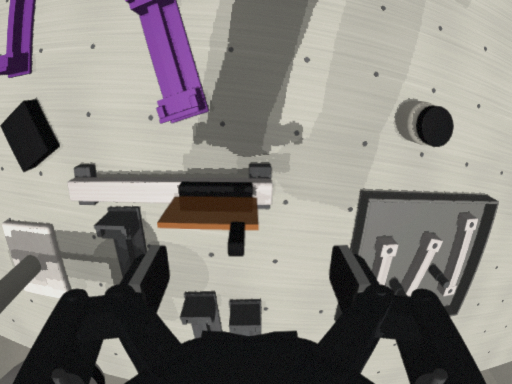

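The shield is at its open end stop: tab at (236,238), the mouth of the cradle (118,225) is clear. The bars show at right, the long one from (470,222) to (449,290). Now I check the wrist's thickness, which decides how close the tool can come to the head.

```bash
python3 - <<'E'
from h import *
from workcell import bot
d=bot.camera("side");im=cv2.cvtColor(d["pixels"],cv2.COLOR_RGB2BGR)
s=4;u0,v0=170,20
im=cv2.resize(im[v0:v0+145,u0:u0+190],None,fx=s,fy=s,interpolation=2)
o=bot.get_obs();p=o["eef_pos"]
for h in np.arange(0,.36,.05):
    a=[((proj("side",p+[dx,0,h])-[u0,v0])*s).astype(int) for dx in(-.042,0,.042)]
    cv2.line(im,tuple(map(int,a[0])),tuple(map(int,a[2])),(0,0,255),1);cv2.circle(im,tuple(map(int,a[1])),2,(0,255,0),-1)
cv2.imwrite("pics/arm.png",(255*(im/255.)**.5).astype('uint8'))
E
```

```text
(no output)
```

View pics/arm.png

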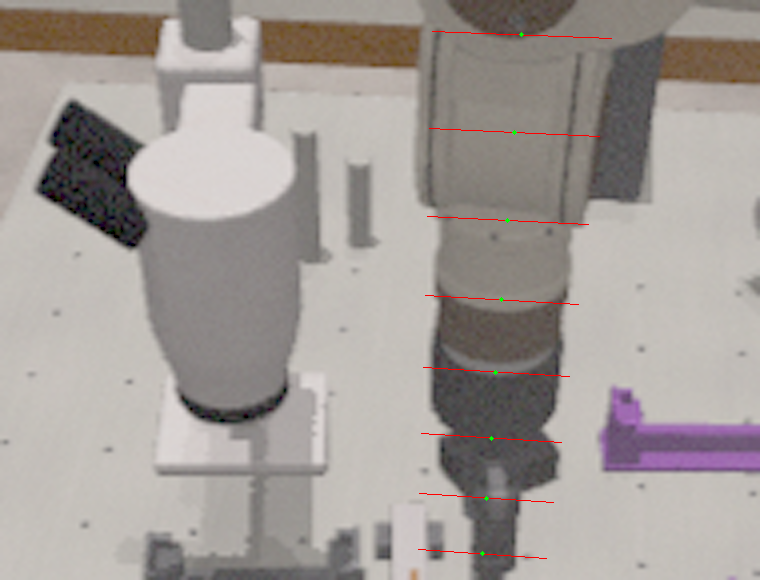

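The overlaid picture shows the hand is ±38 mm thick up to 0.2 m above the TCP, then about ±48 mm (row 220 and up). Vertically it would hit the head for any end grasp in the seated pose, so I need to know whether the interface can tilt the tool when asked beyond reach. I test this in free space on the way to the tray.

```bash
python3 -m creep '[0.143,0.42,0.07,0,0.085,0.143,0.42,0.07,0,0.085,0.143,0.42,0.07,0,0.085,0.143,0.42,0.07,0,0.085,0.143,0.42,0.07,0,0.085,0.143,0.42,0.07,0,0.085,0.143,0.42,0.07,0,0.085,0.143,0.42,0.07,0,0.085,0.143,0.42,0.07,0,0.085,0.143,0.42,0.07,0,0.085]'
python3 - <<'E'
from h import *
from workcell import bot
M,K=wcam("w3");o=bot.get_obs();print(o["joint_pos"].round(3) if hasattr(o["joint_pos"],'round') else o["joint_pos"])
for t,z in(("bar_long",.005),("tray",0)):
  for r in bot.place_of("wrist",t)[:3]:
    u,v=np.array(r["centre"])*[512,384];print(t,round(u),round(v),round(r["score"],2),wz(M,K,u,v,z).round(4))
E
python3 -m creep '[0.15,0.1,0,0,0.085,0.15,0.1,0,0,0.085,0.15,0.1,0,0,0.085,0.15,0.1,0,0,0.085,0.15,0.1,0,0,0.085,0.15,0.1,0,0,0.085]'
python3 -c "
from workcell import bot
print(bot.get_obs()['joint_pos'])"
```

```text
clock: 6.7
eef_pos: [0.5712, 0.3326, 0.3111]
tool_rot: [-0.059, 0.998, -0.001, -0.001]
ft_force: [2.8, 0.7, 0.2]
grip_width: 0.0853
grasp_force: 0.0
[0.535 0.608 0.76  1.723 0.004 0.41 ]
bar_long 253 142 0.89 [0.5612 0.3366 0.005 ]
tray 200 153 0.88 [0.5886 0.2561 0.    ]
clock: 7.35
eef_pos: [0.6638, 0.3947, 0.2752]
tool_rot: [-0.059, 0.998, 0.008, 0.015]
ft_force: [0.6, -0.1, -0.0]
grip_width: 0.0847
grasp_force: 0.0
[ 5.36493716e-01  9.22372355e-01  1.27106291e+00  1.88504035e+00
 -1.21193983e-04  4.19203429e-01]
```

```bash
python3 -m creep '[0.3,0.18,0,0,0.085,0.3,0.18,0,0,0.085,0.3,0.18,0,0,0.085,0.3,0.18,0,0,0.085]'; python3 -m creep '[-0.03,-0.02,0,0,0.085,-0.03,-0.02,0,0,0.085,-0.03,-0.02,0,0,0.085]'
python3 - <<'E'
from workcell import bot
from scipy.spatial.transform import Rotation as R
o=bot.get_obs();print(o['joint_pos'],R.from_quat(o['tool_rot']).as_matrix()[:,2])
E
```

```text
clock: 7.68
eef_pos: [0.7028, 0.4187, 0.227]
tool_rot: [-0.059, 0.997, 0.019, 0.036]
ft_force: [-0.3, -0.2, 0.2]
grip_width: 0.0851
grasp_force: 0.0
clock: 7.93
eef_pos: [0.6663, 0.395, 0.2192]
tool_rot: [-0.059, 0.998, 0.014, 0.027]
ft_force: [-0.7, -0.6, -0.9]
grip_width: 0.0851
grasp_force: 0.0
[5.35094621e-01 8.20780305e-01 9.19007901e-01 1.60737292e+00
 6.78377667e-05 4.17337423e-01] [ 0.05296526  0.03147567 -0.99810018]
```

Asking beyond reach ratchets a persistent outward tilt into the commanded pose (0.06 rad so far). I will add tilt along the cradle's direction (~+6°), which keeps the wrist clear of the head.

```bash
python3 -m creep '[0.0,-0.05,0.06,0,0.085,0.03,-0.39,0.11,0,0.085,0.03,-0.39,0.11,0,0.085,0.03,-0.39,0.11,0,0.085,0.03,-0.39,0.11,0,0.085,0.03,-0.39,0.11,0,0.085,0.03,-0.39,0.11,0,0.085,0.03,-0.39,0.11,0,0.085,0.03,-0.39,0.11,0,0.085,0.03,-0.39,0.11,0,0.085]'; python3 -m creep '[0.4,0.02,0.15,0,0.085,0.4,0.02,0.15,0,0.085,0.4,0.02,0.15,0,0.085,0.4,0.02,0.15,0,0.085,0.4,0.02,0.15,0,0.085,0.4,0.02,0.15,0,0.085]'
cat > st.py <<'E'
from workcell import bot
import numpy as np
from scipy.spatial.transform import Rotation as R
o=bot.get_obs();m=R.from_quat(o['tool_rot']).as_matrix();z=m[:,2]
print(o['clock'],'p',np.round(o['eef_pos'],4),'q',np.round(o['joint_pos'],3),'tilt',np.hypot(z[0],z[1]).round(3),'dir',np.degrees(np.arctan2(z[1],z[0])).round(1),'y',m[:,1].round(3),'g',np.round(o['grip_width'],4),np.round(o['grasp_force'],1),np.round(o['ft_force'],1))
E
python3 st.py
```

```text
clock: 8.77
eef_pos: [0.7023, 0.0064, 0.3389]
tool_rot: [-0.059, 0.997, 0.018, 0.037]
ft_force: [1.0, -0.0, 0.1]
grip_width: 0.0848
grasp_force: 0.0
clock: 9.27
eef_pos: [0.7351, 0.0147, 0.3733]
tool_rot: [-0.058, 0.997, 0.017, 0.052]
ft_force: [0.4, 0.8, 0.3]
grip_width: 0.085
grasp_force: 0.0
9.2667 p [0.7351 0.0147 0.3733] q [ 0.003  0.792  1.275  1.952  0.04  -0.112] tilt 0.109 dir 21.9 y [-0.118  0.993  0.028] g 0.085 0.0 [0.4 0.8 0.3]
```

```bash
python3 -m creep '[0.4,-0.02,0,0,0.085,0.4,-0.02,0,0,0.085,0.4,-0.02,0,0,0.085,0.4,-0.02,0,0,0.085]'; python3 st.py; python3 -m creep '[0.4,-0.02,0.1,0,0.085,0.4,-0.02,0.1,0,0.085,0.4,-0.02,0.1,0,0.085,0.4,-0.02,0.1,0,0.085]'; python3 st.py
```

```text
clock: 9.6
eef_pos: [0.795, 0.0082, 0.3117]
tool_rot: [-0.058, 0.996, 0.016, 0.071]
ft_force: [-1.3, 0.6, -0.5]
grip_width: 0.0848
grasp_force: 0.0
9.6 p [0.795  0.0082 0.3117] q [-0.006  0.881  1.275  1.826  0.041 -0.12 ] tilt 0.145 dir 16.3 y [-0.118  0.993  0.024] g 0.0848 0.0 [-1.3  0.6 -0.5]
clock: 9.93
eef_pos: [0.8305, 0.0028, 0.2823]
tool_rot: [-0.058, 0.994, 0.015, 0.091]
ft_force: [-0.7, -0.3, 0.1]
grip_width: 0.0853
grasp_force: 0.0
9.9333 p [0.8305 0.0028 0.2823] q [-0.012  0.924  1.275  1.743  0.043 -0.124] tilt 0.183 dir 12.8 y [-0.118  0.993  0.02 ] g 0.0853 0.0 [-0.7 -0.3  0.1]
```

```bash
python3 -m creep '[0.4,-0.03,0.1,0,0.085,0.4,-0.03,0.1,0,0.085,0.4,-0.03,0.1,0,0.085,0.4,-0.03,0.1,0,0.085]'; python3 -m creep '[0.4,-0.03,0.15,0,0.085,0.4,-0.03,0.15,0,0.085,0.4,-0.03,0.15,0,0.085,0.4,-0.03,0.15,0,0.085]';python3 st.py;
```

```text
clock: 10.27
eef_pos: [0.8631, -0.0052, 0.2566]
tool_rot: [-0.057, 0.992, 0.014, 0.111]
ft_force: [0.1, 0.0, -0.0]
grip_width: 0.0851
grasp_force: 0.0
clock: 10.6
eef_pos: [0.8863, -0.0117, 0.2487]
tool_rot: [-0.056, 0.989, 0.012, 0.133]
ft_force: [-0.3, 0.6, 0.1]
grip_width: 0.0849
grasp_force: 0.0
10.6 p [ 0.8863 -0.0117  0.2487] q [-0.029  0.977  1.275  1.605  0.046 -0.137] tilt 0.265 dir 8.4 y [-0.115  0.993  0.009] g 0.0849 0.0 [-0.3  0.6  0.1]
```

```bash
python3 -m creep '[0.4,-0.03,0.2,0,0.085,0.4,-0.03,0.2,0,0.085,0.4,-0.03,0.2,0,0.085,0.4,-0.03,0.2,0,0.085]'; python3 -m creep '[0.4,-0.02,0.3,0,0.085,0.4,-0.02,0.3,0,0.085,0.4,-0.02,0.3,0,0.085,0.4,-0.02,0.3,0,0.085]';python3 st.py;
```

```text
clock: 10.93
eef_pos: [0.9027, -0.0169, 0.2554]
tool_rot: [-0.056, 0.986, 0.01, 0.155]
ft_force: [-0.0, -0.4, -0.4]
grip_width: 0.0847
grasp_force: 0.0
clock: 11.27
eef_pos: [0.9082, -0.0179, 0.2848]
tool_rot: [-0.055, 0.982, 0.008, 0.178]
ft_force: [0.2, 0.0, -0.1]
grip_width: 0.085
grasp_force: 0.0
11.2667 p [ 0.9082 -0.0179  0.2848] q [-0.036  0.945  1.275  1.546  0.049 -0.139] tilt 0.351 dir 5.9 y [-0.111  0.994 -0.003] g 0.085 0.0 [ 0.2  0.  -0.1]
```

```bash
python3 -m creep '[-0.4,0.345,0,0,0.085,-0.4,0.345,0,0,0.085,-0.4,0.345,0,0,0.085,-0.4,0.345,0,0,0.085,-0.4,0.345,0,0,0.085,-0.4,0.345,0,0,0.085,-0.4,0.345,0,0,0.085,-0.4,0.345,0,0,0.085,-0.4,0.345,0,0,0.085,-0.4,0.345,0,0,0.085]';python3 st.py
```

```text
clock: 12.1
eef_pos: [0.6109, 0.2385, 0.2842]
tool_rot: [-0.055, 0.983, 0.009, 0.178]
ft_force: [0.5, 0.7, 0.6]
grip_width: 0.0851
grasp_force: 0.0
12.1 p [0.6109 0.2385 0.2842] q [ 0.423  0.271  0.118  1.076 -0.109  0.292] tilt 0.35 dir 6.1 y [-0.111  0.994 -0.002] g 0.0851 0.0 [0.5 0.7 0.6]
```

Tilt persists. Continuing to a hover over the bar, then a look.

```bash
python3 -m creep '[-0.11,0.088,-0.09,0,0.085,-0.11,0.088,-0.09,0,0.085,-0.11,0.088,-0.09,0,0.085,-0.11,0.088,-0.09,0,0.085,-0.11,0.088,-0.09,0,0.085,-0.11,0.088,-0.09,0,0.085]';python3 st.py; python3 - <<'E'
from h import *
from workcell import bot
M,K=wcam("w4")
for t,z in(("bar_long",.005),("tray",0),("tube_a",0.005)):
  for r in bot.place_of("wrist",t)[:3]:
    u,v=np.array(r["centre"])*[512,384];print(t,round(u),round(v),round(r["score"],2),wz(M,K,u,v,z).round(4))
im=cv2.imread("pics/w4.png")
for c in [(.565,.333)]:
  yw=.128;ex=np.array([np.cos(yw),np.sin(yw)]);ey=np.array([-ex[1],ex[0]])
  pts=[wproj(M,K,[*(np.array(c)+ex*a*.08+ey*b*.014),.031]) for a,b in((-1,-1),(1,-1),(1,1),(-1,1))]
  cv2.polylines(im,[np.array(pts).round().astype(int)],True,(0,0,255),1);print(np.round(pts))
cv2.imwrite("pics/w4o.png",im)
E
```

```text
clock: 12.6
eef_pos: [0.5003, 0.3263, 0.192]
tool_rot: [-0.057, 0.983, 0.008, 0.176]
ft_force: [-0.6, -0.4, 0.7]
grip_width: 0.0847
grasp_force: 0.0
12.6 p [0.5003 0.3263 0.192 ] q [ 0.673  0.232 -0.174  0.863 -0.188  0.528] tilt 0.346 dir 5.9 y [-0.115  0.993 -0.005] g 0.0847 0.0 [-0.6 -0.4  0.7]
bar_long 251 159 0.8 [0.5621 0.3347 0.005 ]
bar_long 14 229 0.43 [ 0.7551 -0.0929  0.005 ]
tray 184 165 0.88 [0.5827 0.254  0.    ]
tray 120 166 0.56 [0.593  0.1691 0.    ]
tube_a 155 192 0.81 [0.6264 0.216  0.005 ]
tube_a 218 179 0.76 [0.5964 0.2977 0.005 ]
[[234. 106.]
 [239. 225.]
 [261. 225.]
 [263. 106.]]
```

View pics/w4o.png

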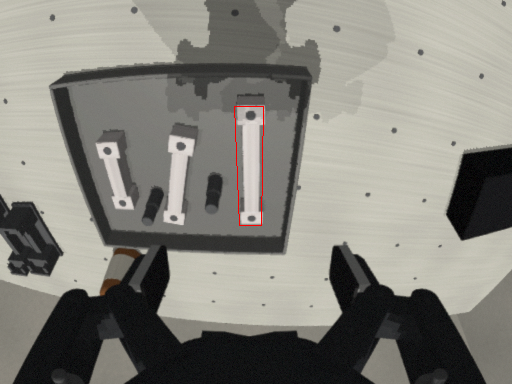

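The overlay fits the long bar: near hole (250,115), far hole (251,218), tubes at (213,193) and (152,205). I choose this bar, the longest of the three. Next: its pose from the holes.

```bash
python3 - <<'E'
from h import *
d=np.load("w4.npz");M,K=d["M"],d["K"]
a=wz(M,K,250,115,.031)[:2];b=wz(M,K,251,218,.031)[:2]
im=cv2.imread("pics/w4.png").astype(int).sum(2)
rows=[]
for v in (125,150,170,190,205):
  c=np.where(im[v,230:275]>480)[0]+230;rows.append(((c[0]+c[-1])/2,v,c[-1]-c[0]))
P=np.array([wz(M,K,u,v,.031)[:2] for u,v,_ in rows]);f=np.polyfit(P[:,0],P[:,1],1)
print(a,b,np.linalg.norm(b-a),rows,P.round(4),f)
x=np.array([a,b]).mean(0)[0];y=np.arctan(f[0]);ctr=np.array([x,np.polyval(f,x)])
for s in(-.042,):
  print("ctr",ctr,"yaw",y,"tcp",ctr+(s+.003)*np.array([np.cos(y),np.sin(y)]))
E
```

```text
[0.49474225 0.32553559] [0.63165677 0.34295928] 0.13801873703938905 [(np.float64(250.5), 125, np.int64(17)), (np.float64(250.5), 150, np.int64(15)), (np.float64(251.0), 170, np.int64(16)), (np.float64(251.0), 190, np.int64(14)), (np.float64(251.0), 205, np.int64(14))] [[0.5055 0.3273]
 [0.5344 0.3307]
 [0.5596 0.3343]
 [0.5873 0.3376]
 [0.6102 0.3404]] [0.12588919 0.26363792]
ctr [0.56319951 0.33453865] yaw 0.12523040518386913 tcp [0.52450492 0.32966742]
```

```bash
python3 -m creep '[0.024,0.003,-0.04,0.01,0.05,0.024,0.003,-0.08,0.01,0.05,0.024,0.003,-0.12,0.01,0.05,0.024,0.003,-0.15,0.01,0.05,0.024,0.003,-0.17,0.01,0.05,0.024,0.003,-0.178,0.01,0.05,0.024,0.003,-0.178,0.01,0.05]';python3 st.py
```

```text
clock: 13.38
eef_pos: [0.5269, 0.3269, 0.0131]
tool_rot: [-0.059, 0.983, 0.008, 0.175]
ft_force: [-0.5, 0.3, 0.1]
grip_width: 0.0501
grasp_force: 0.0
13.3833 p [0.5269 0.3269 0.0131] q [ 0.642  0.479 -0.353  0.432 -0.177  0.494] tilt 0.346 dir 6.1 y [-0.119  0.993 -0.005] g 0.0501 0.0 [-0.5  0.3  0.1]
```

```bash
python3 -m creep '[-0.001,0.002,0,0,0.04,-0.001,0.002,0,0,0,-0.001,0.002,0,0,0,-0.001,0.002,0,0,0,-0.001,0.002,0,0,0,-0.001,0.002,0,0,0]';python3 st.py;  python3 -m creep '[0,0,0.02,0,0,0,0,0.06,0,0,0,0,0.1,0,0,0,0,0.13,0,0,0,0,0.13,0,0]';python3 st.py; python3 - <<'E'
from h import *
wcam("w5")
from workcell import bot
d=bot.camera("side");cv2.imwrite("pics/side5.png",cv2.cvtColor(d["pixels"],cv2.COLOR_RGB2BGR))
a=cv2.imread("pics/w5.png")[60:384,100:420];b=cv2.resize(cv2.imread("pics/side5.png")[200:360,160:320],(324,324),interpolation=2)
cv2.imwrite("pics/m5.png",np.hstack([a,b]))
E
```

```text
clock: 13.88
eef_pos: [0.5278, 0.3317, 0.018]
tool_rot: [-0.06, 0.982, 0.01, 0.179]
ft_force: [-0.9, -0.8, 6.4]
grip_width: 0.0163
grasp_force: 60.9
13.8833 p [0.5278 0.3317 0.018 ] q [ 0.648  0.473 -0.349  0.433 -0.179  0.498] tilt 0.353 dir 6.8 y [-0.121  0.993 -0.001] g 0.0163 60.9 [-0.9 -0.8  6.4]
clock: 14.3
eef_pos: [0.5298, 0.3338, 0.1543]
tool_rot: [-0.059, 0.981, 0.013, 0.183]
ft_force: [1.6, 1.3, -1.4]
grip_width: 0.0165
grasp_force: 59.7
14.3 p [0.5298 0.3338 0.1543] q [ 0.648  0.304 -0.189  0.754 -0.178  0.498] tilt 0.361 dir 7.7 y [-0.121  0.993  0.005] g 0.0165 59.7 [ 1.6  1.3 -1.4]
```

View pics/m5.png

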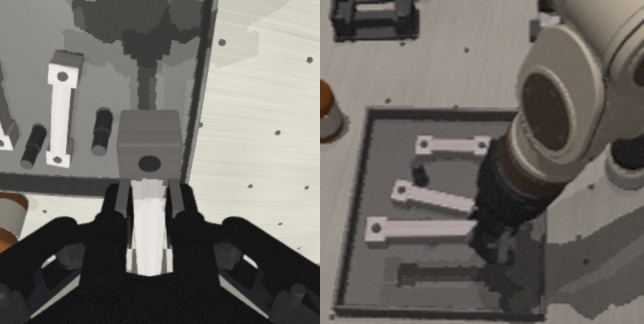

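The bar is held by its neck and looks level. Its near block top shows the hole at crop (150,163), full picture (250,223); the other bars are undisturbed. Next: the bar pose relative to the TCP, and the cradle pose from images w1/w2.

```bash
python3 - <<'E'
from h import *
from workcell import bot
o=bot.get_obs();t=np.array(o["eef_pos"]);print(t)
d=np.load("w5.npz");M,K=d["M"],d["K"]
for z in(.160,.167,.172):
  h=wz(M,K,250,223,z);l=wz(M,K,219,240,z);r=wz(M,K,281,240,z);n=wz(M,K,250,320,z);n0=wz(M,K,250,245,z)
  print(z,"hole-tcp",(h-t)[:2].round(4),"blk width",np.linalg.norm(l-r).round(4),"yaw neck",np.arctan2(*(n-n0)[[1,0]]).round(3))
im=cv2.imread("pics/w5.png").astype(int).sum(2)
for v in(225,235,250,270,290,310): print(v,im[v,205:300:4])
# cradle by projecting model into w1,w2 and side: edge costs -> dark mask overlap
from scipy.optimize import minimize
E
python3 - <<'E'
from h import *
# dark-mask fit of cradle long outline: foot 190x54x8, ends boxes z0-60 approx
S=cv2.imread("pics/side0.png");W2=np.load("w2.npz");W1=np.load("w1.npz")
a=lambda c,w,yw:[np.r_[np.array(c)+x*np.array([np.cos(yw),np.sin(yw)])+y*np.array([-np.sin(yw),np.cos(yw)]),z] for x,y,z in w]
w=[(sx*.095,sy*.027,0) for sx in(-1,1) for sy in(-1,1)]+[(sx*.084,sy*.0165,.06) for sx in(-1,1) for sy in(-1,1)]
out=[]
for n,im in(("side",S),("w1",cv2.imread("pics/w1.png")),("w2",cv2.imread("pics/w2.png"))):
  for c,yw in[((.629,-.232),.106)]:
    P=a(c,w,yw)
    q=[proj("side",p) if n=="side" else wproj((W1 if n=="w1" else W2)["M"],W1["K"],p) for p in P]
    q=np.array(q);lo=q.min(0)-25;lo=np.maximum(lo,0).astype(int);hi=(q.max(0)+25).astype(int)
    cr=cv2.resize(im[lo[1]:hi[1],lo[0]:hi[0]],None,fx=4,fy=4,interpolation=2)
    cr=(255*(cr/255.)**.5).astype('uint8')
    for k,p in enumerate(q): cv2.circle(cr,tuple(((p-lo)*4).astype(int).tolist()),2,(0,0,255) if k<4 else (0,255,0),-1)
    cr=cr[:590]; print(n,cr.shape,lo,q.round(1).tolist()); out.append(cr)
H=max(c.shape[0] for c in out);m=np.hstack([cv2.copyMakeBorder(c,0,H-c.shape[0],0,4,0) for c in out])
s=min(1,800/m.shape[1],600/m.shape[0]);cv2.imwrite("pics/fit.png",cv2.resize(m,None,fx=s,fy=s,interpolation=cv2.INTER_AREA));print(s)
E
```

```text
[0.52611542 0.33118132 0.14682399]
0.16 hole-tcp [-0.0223 -0.0005] blk width 0.0311 yaw neck 0.124
0.167 hole-tcp [-0.0295 -0.0015] blk width 0.0289 yaw neck 0.124
0.172 hole-tcp [-0.0346 -0.0022] blk width 0.0273 yaw neck 0.124
225 [402 399 399 390 309 316 312 311 295 121 142 137 136 134 283 316 314 314
 311 293 146 392 631 631]
235 [398 399 403 401 298 310 307 304 306 308 301 311 303 314 309 313 314 310
 305 164 179 445 646 645]
250 [138  80  64  91 236 247  87 543 568 554 548 552 561 557 540 375  82 241
 251 103  56  68 505 635]
270 [ 67  68  78 224 270 268  73 292 684 680 672 676 682 670 664 167  80 262
 269 216  74  77  63 221]
290 [ 40  77  64  60  54  57 126 500 684 682 668 678 687 674 659 579  50  52
  62  62  67  62  71  52]
310 [ 65  83  61  62  64  88 634 318 671 681 667 677 689 665 654 379 625  93
  54  73  67  57  69  67]
side (288, 424, 3) [181 127] [[262.2, 162.4], [262.2, 173.9], [208.2, 162.6], [206.7, 174.1], [258.8, 152.4], [258.7, 159.5], [209.0, 152.6], [208.1, 159.7]]
w1 (590, 364, 3) [169 166] [[194.5, 191.6], [232.9, 191.5], [203.8, 298.9], [236.0, 299.6], [195.1, 215.9], [221.9, 216.1], [205.1, 318.4], [227.2, 319.0]]
w2 (590, 428, 3) [ 72 179] [[107.2, 204.0], [138.6, 204.9], [127.3, 300.6], [154.9, 303.5], [97.2, 227.4], [118.0, 228.6], [120.2, 318.4], [138.5, 320.9]]
0.6514657980456026
```

View pics/fit.png

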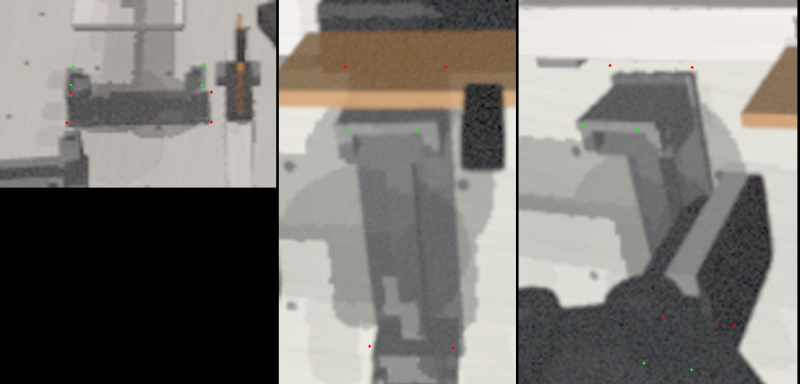

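The fit overlay shows the stop top (panel w1, 337–445 at row 128) lies a few mm to +y of my projected points (346–417). I'll refine it numerically.

```bash
python3 - <<'E'
from h import *
W={n:(cv2.imread(f"pics/{n}.png").astype(int).sum(2),np.load(n+".npz")) for n in("w1","w2")}
for n,u0,v0,rows,cols in(("w1",185,205,(211,213,215,217,221,225),(205,211,218)),("w2",88,198,(226,228,230,233),(105,111,117))):
  im=W[n][0]
  for v in rows: print(n,"row",v,"u",u0,im[v,u0:u0+52].tolist())
  for u in cols: print(n,"col",u,"v",v0,im[v0:v0+35,u].tolist())
s=cv2.imread("pics/side0.png").astype(int).sum(2)
for u in(215,235,255): print("side col",u,"v150",s[150:185,u].tolist())
for v in(155,158,170): print("side row",v,"u198",s[v,198:270].tolist())
E
```

```text
w1 row 211 u 185 [476, 401, 392, 393, 392, 367, 254, 140, 112, 108, 112, 113, 109, 104, 109, 105, 110, 111, 114, 112, 112, 109, 111, 98, 102, 106, 108, 110, 109, 115, 113, 114, 112, 111, 107, 117, 124, 118, 116, 121, 109, 111, 115, 129, 109, 105, 114, 112, 121, 160, 235, 286]
w1 row 213 u 185 [384, 392, 398, 384, 352, 286, 217, 197, 166, 161, 172, 202, 212, 198, 197, 199, 209, 208, 213, 194, 186, 184, 181, 187, 190, 195, 193, 194, 195, 190, 194, 209, 209, 212, 212, 215, 219, 226, 223, 231, 237, 228, 234, 224, 177, 112, 94, 108, 116, 163, 248, 321]
w1 row 215 u 185 [389, 392, 399, 396, 381, 329, 300, 296, 291, 283, 297, 295, 296, 296, 297, 295, 299, 303, 303, 300, 275, 277, 272, 280, 267, 268, 271, 265, 258, 262, 267, 264, 266, 272, 263, 264, 254, 269, 262, 260, 263, 249, 257, 263, 216, 128, 108, 103, 118, 155, 277, 356]
w1 row 217 u 185 [397, 403, 394, 399, 398, 368, 307, 284, 290, 287, 281, 279, 242, 230, 245, 246, 254, 251, 255, 253, 256, 259, 250, 253, 229, 232, 228, 235, 227, 233, 239, 232, 223, 225, 213, 197, 194, 203, 218, 250, 255, 267, 254, 258, 242, 160, 111, 109, 149, 186, 
[... 3732 characters left out ...]
u198 [387, 361, 358, 363, 357, 358, 347, 318, 220, 137, 93, 136, 179, 161, 170, 169, 145, 190, 318, 278, 325, 336, 327, 330, 252, 201, 301, 322, 324, 323, 249, 290, 328, 237, 179, 182, 175, 202, 205, 208, 212, 205, 213, 214, 219, 239, 251, 268, 263, 260, 256, 254, 277, 233, 154, 129, 122, 131, 137, 131, 184, 241, 368, 409, 407, 287, 142, 88, 87, 84, 81, 77]
side row 170 u198 [359, 365, 348, 368, 367, 353, 363, 374, 270, 127, 102, 90, 84, 96, 76, 93, 85, 78, 83, 80, 90, 64, 86, 90, 83, 76, 96, 82, 75, 94, 95, 94, 95, 93, 89, 90, 102, 79, 77, 90, 92, 89, 92, 97, 116, 124, 121, 130, 122, 119, 132, 128, 130, 109, 98, 101, 102, 97, 83, 103, 106, 91, 119, 219, 372, 419, 420, 418, 369, 228, 87, 75]
```

```bash
python3 - <<'E'
from h import *
for n,c in(("w1",[(190.5,215.2),(229.3,215.2),(209.9,215.2),(209.9,217.4),(209.9,213)]),("w2",[(94.0,227.5),(124.3,227.5),(109.2,227.3),(109.2,229.3),(109.2,225.3)])):
  d=np.load(n+".npz");P=[wz(d["M"],d["K"],*q,.06)[:2] for q in c];print(n,np.round(P,4).tolist(),"w",np.linalg.norm(P[0]-P[1]))
a=onz("side",208,175.7,0);b=onz("side",260,174.6,0);print(a,b,np.arctan2(*(a-b)[[1,0]]))
l=onz("side",206.3,170,.004);r=onz("side",261.3,170,.004);print(l,r)
E
```

```text
w1 [[0.5469, -0.2631], [0.5416, -0.2156], [0.5442, -0.2391], [0.5471, -0.239], [0.5413, -0.2393]] w 0.04772275233719249
w2 [[0.5483, -0.2626], [0.5406, -0.2149], [0.5439, -0.238], [0.5471, -0.2383], [0.5409, -0.2378]] w 0.04839741875118215
[ 0.71486363 -0.18847279  0.        ] [ 0.5386985  -0.21137963  0.        ] 0.12930501907127098
[ 0.72470299 -0.21017751  0.004     ] [ 0.53617063 -0.2292298   0.004     ]
```

```bash
python3 -m creep '[0,0,0.02,0,0,-0.01,-0.02,0.045,0,0,-0.02,-0.05,0.07,0,0,-0.035,-0.085,0.09,0,0,-0.05,-0.12,0.09,0,0,-0.065,-0.155,0.09,0,0,-0.08,-0.19,0.09,0,0,-0.095,-0.225,0.09,0,0,-0.105,-0.25,0.09,0,0,-0.105,-0.26,0.09,0,0]'; python3 -m creep '[0,-0.02,0,0,0,0,-0.05,0,0,0,0,-0.085,0,0,0,0,-0.12,0,0,0,0,-0.155,0,0,0,0,-0.19,0,0,0,0,-0.225,0,0,0,0,-0.26,0,0,0,0,-0.29,0,0,0,0,-0.31,0,0,0]';python3 st.py
```

```text
clock: 15.23
eef_pos: [0.4157, 0.0673, 0.231]
tool_rot: [-0.059, 0.983, 0.008, 0.172]
ft_force: [-0.6, -0.1, -3.6]
grip_width: 0.0163
grasp_force: 59.8
clock: 16.07
eef_pos: [0.4188, -0.2415, 0.2318]
tool_rot: [-0.058, 0.983, 0.01, 0.174]
ft_force: [0.6, 0.3, -2.9]
grip_width: 0.0166
grasp_force: 59.8
16.0667 p [ 0.4188 -0.2415  0.2318] q [-0.678  0.013 -0.316  0.991  0.248 -0.765] tilt 0.344 dir 6.8 y [-0.118  0.993 -0.   ] g 0.0166 59.8 [ 0.6  0.3 -2.9]
```

```bash
python3 -m creep '[0,0,-0.03,0,0,0,0,-0.06,0,0,0,-0.005,-0.09,0,0,0,-0.01,-0.1,0,0,0,-0.01,-0.1,0,0,0,-0.01,-0.1,0,0]';python3 st.py; python3 - <<'E'
from h import *
from workcell import bot
M,K=wcam("w6");o=bot.get_obs();t=np.array(o["eef_pos"]);print(t)
im=cv2.imread("pics/w6.png");g=im.astype(int).sum(2)
for v in (215,220,225,230,235,250,280): print(v,g[v,205:300:3].tolist())
print("col250",g[150:260:3,250].tolist()); print("col228",g[150:260:3,228].tolist())
for r in bot.place_of("wrist","cradle_long")[:3]: print(np.array(r["centre"])*[512,384],r["score"])
E
```

```text
clock: 16.57
eef_pos: [0.4203, -0.249, 0.134]
tool_rot: [-0.06, 0.983, 0.01, 0.176]
ft_force: [0.6, -1.2, -3.9]
grip_width: 0.0163
grasp_force: 59.8
16.5667 p [ 0.4203 -0.249   0.134 ] q [-0.692  0.116 -0.482  0.724  0.254 -0.781] tilt 0.347 dir 6.9 y [-0.121  0.993 -0.001] g 0.0163 59.8 [ 0.6 -1.2 -3.9]
[ 0.42137843 -0.24969846  0.13557662]
215 [447, 444, 432, 433, 390, 348, 352, 350, 348, 344, 349, 350, 349, 334, 298, 285, 307, 343, 347, 349, 347, 349, 352, 347, 348, 329, 357, 357, 365, 360, 356, 359]
220 [723, 720, 722, 724, 686, 349, 349, 343, 351, 347, 349, 309, 151, 151, 152, 155, 154, 151, 209, 358, 352, 349, 348, 350, 352, 394, 729, 732, 732, 732, 732, 729]
225 [722, 723, 724, 726, 709, 344, 358, 354, 354, 348, 349, 267, 150, 151, 158, 162, 156, 160, 168, 350, 357, 352, 342, 350, 349, 513, 726, 726, 725, 727, 726, 726]
230 [723, 720, 723, 720, 721, 347, 348, 347, 350, 351, 352, 348, 303, 181, 155, 158, 169, 250, 350, 355, 354, 352, 351, 354, 349, 680, 725, 723, 724, 725, 726, 727]
235 [726, 726, 723, 725, 725, 394, 347, 339, 339, 346, 347, 345, 341, 340, 348, 342, 345, 338, 347, 347, 346, 349, 349, 343, 341, 709, 729, 730, 729, 730, 730, 734]
250 [370, 78, 76, 82, 111, 272, 277, 276, 103, 375, 633, 639, 622, 608, 610, 616, 623, 624, 607, 608, 439, 70, 274, 278, 264, 219, 60, 80, 83, 316, 693, 693]
280 [89, 86, 84, 64, 77, 70, 72, 87, 88, 69, 721, 728, 725, 711, 715, 721, 726, 720, 709, 711, 263, 90, 79, 77, 72, 83, 75, 81, 74, 75, 60, 76]
col250 [371, 366, 370, 415, 361, 376, 370, 336, 332, 331, 341, 346, 340, 341, 332, 338, 339, 342, 372, 341, 346, 347, 176, 155, 161, 162, 152, 177, 348, 344, 335, 554, 616, 613, 619, 613, 622]
col228 [683, 691, 692, 690, 693, 690, 691, 330, 340, 327, 333, 349, 339, 341, 337, 332, 337, 339, 379, 344, 339, 345, 353, 348, 346, 351, 353, 348, 350, 338, 274, 271, 249, 249, 200, 135, 103]
[352.6144  22.6176] 0.93
[506.7776 255.0144] 0.19
```

```bash
python3 - <<'E'
from h import *
d=np.load("w6.npz");M,K=d["M"],d["K"];t=np.array([.4205,-.2495,.1345])
for dz in(.008,.011,.014,.017,.020):
  z=t[2]+dz;f=lambda u,v:wz(M,K,u,v,z)
  e,h,s=f(250,204),f(249.8,223.8),f(250,241.5);l,r=f(219.6,235),f(279.6,235)
  L,Rr=f(218,222),f(281,222)
  n0,n1=f(249.5,250),f(249.5,310)
  print(dz,"len",np.linalg.norm(e-s).round(4),"wid",np.linalg.norm(l-r).round(4),"end",(e-t)[:2].round(4),"hole",(h-t)[:2].round(4),"yaw",np.arctan2(*(l-r)[[1,0]])-np.pi/2,"nk",np.arctan2(*(n1-n0)[[1,0]]).round(3))
# end face bottom edge at v~170.5 : must be 26mm below
E
```

```text
0.008 len 0.0246 wid 0.0288 end [-0.0401 -0.0043] hole [-0.028  -0.0029] yaw -3.0200360530480985 nk 0.123
0.011 len 0.0238 wid 0.0279 end [-0.0427 -0.0046] hole [-0.031  -0.0033] yaw -3.0200360530480967 nk 0.123
0.014 len 0.023 wid 0.0271 end [-0.0454 -0.005 ] hole [-0.034  -0.0036] yaw -3.020036053048099 nk 0.123
0.017 len 0.0223 wid 0.0262 end [-0.048  -0.0053] hole [-0.037 -0.004] yaw -3.0200360530480967 nk 0.123
0.02 len 0.0215 wid 0.0253 end [-0.0506 -0.0056] hole [-0.04   -0.0044] yaw -3.0200360530480967 nk 0.123
```

```bash
python3 -m creep '[0,0,-0.02,0,0,0.02,0.002,-0.04,0,0,0.05,0.005,-0.048,0,0,0.08,0.008,-0.048,0,0,0.11,0.011,-0.048,0,0,0.135,0.013,-0.048,0,0,0.148,0.014,-0.048,0,0,0.152,0.014,-0.048,0,0,0.152,0.014,-0.048,0,0,0.152,0.014,-0.048,0,0]';python3 st.py; python3 - <<'E'
from h import *
from workcell import bot
M,K=wcam("w7");o=bot.get_obs();t=np.array(o["eef_pos"]);print(t)
im=cv2.imread("pics/w7.png");g=im.astype(int).sum(2)
for v in range(150,246,8): print(v,"u180",g[v,180:320:3].tolist())
c=(.6305,-.2283);yw=.118
for x,y in((-.09,-.024),(-.09,.024),(-.084,-.024),(-.084,.024)): 
  e=np.array([np.cos(yw),np.sin(yw)]);p=np.array(c)+x*e+y*np.array([-e[1],e[0]]);print("stop corner pred",wproj(M,K,[*p,.06]).round(1))
E
```

```text
clock: 17.5
eef_pos: [0.5725, -0.2353, 0.0876]
tool_rot: [-0.06, 0.982, 0.009, 0.177]
ft_force: [-1.0, -0.2, -4.0]
grip_width: 0.0163
grasp_force: 59.8
17.5 p [ 0.5725 -0.2353  0.0876] q [-0.487  0.379 -0.27   0.625  0.198 -0.579] tilt 0.348 dir 6.5 y [-0.121  0.993 -0.003] g 0.0163 59.8 [-1.  -0.2 -4. ]
[ 0.57190848 -0.23536391  0.08731265]
150 u180 [568, 561, 572, 501, 336, 337, 334, 332, 336, 328, 144, 124, 133, 127, 132, 135, 140, 125, 130, 132, 122, 136, 129, 130, 127, 130, 127, 134, 128, 130, 137, 136, 131, 137, 134, 133, 266, 286, 381, 504, 527, 523, 524, 520, 551, 598, 602]
158 u180 [657, 557, 336, 339, 332, 328, 329, 328, 408, 338, 133, 136, 124, 139, 131, 129, 123, 118, 122, 131, 130, 132, 122, 138, 120, 137, 137, 126, 140, 130, 131, 137, 132, 128, 138, 122, 134, 297, 345, 350, 464, 619, 628, 621, 623, 618, 613]
166 u180 [406, 408, 407, 411, 415, 408, 419, 424, 417, 131, 136, 129, 127, 125, 130, 129, 120, 136, 120, 134, 128, 127, 131, 132, 129, 137, 137, 122, 131, 122, 125, 130, 139, 136, 134, 126, 136, 325, 374, 375, 370, 383, 637, 651, 653, 650, 651]
174 u180 [419, 421, 4
[... 1607 characters left out ...]
, 319, 314, 315, 298, 284, 288, 364, 385, 596, 596, 598, 596, 590, 593, 595, 594, 596]
230 u180 [509, 518, 508, 522, 519, 413, 286, 277, 274, 285, 286, 289, 290, 299, 321, 321, 319, 319, 322, 320, 303, 196, 147, 146, 141, 188, 293, 311, 324, 315, 324, 320, 324, 304, 287, 295, 370, 593, 613, 612, 615, 612, 608, 607, 601, 601, 594]
238 u180 [512, 521, 523, 526, 525, 519, 294, 272, 278, 283, 284, 286, 288, 279, 271, 275, 271, 305, 314, 312, 307, 304, 299, 309, 311, 310, 305, 300, 309, 299, 279, 274, 269, 234, 335, 357, 362, 599, 594, 596, 591, 595, 593, 589, 589, 593, 594]
stop corner pred [206.6 172.1]
stop corner pred [293.8 172.6]
stop corner pred [207.5 180.8]
stop corner pred [292.8 181.2]
```

```bash
python3 - <<'E'
from h import *
g=cv2.imread("pics/w7.png").astype(int).sum(2)
for v in range(166,198,3): print(v,g[v,200:226].tolist(),g[v,274:298].tolist())
for u in(210,214,284,287): print("col",u,"v160",g[140:206,u].tolist())
c=(.6305,-.2283);yw=.118;d=np.load("w7.npz");e=np.array([np.cos(yw),np.sin(yw)])
for x,z in((-.095,.008),(-.09,.06),(-.084,.06),(-.084,.057),(-.070,.057)): 
  print(x,z,[wproj(d["M"],d["K"],[*(np.array(c)+x*e+y*np.array([-e[1],e[0]])),z]).round(1).tolist() for y in(-.024,.024)])
E
```

```text
166 [416, 424, 415, 416, 417, 382, 193, 131, 130, 129, 136, 140, 134, 129, 129, 122, 127, 131, 143, 125, 131, 135, 130, 136, 130, 129] [129, 137, 139, 136, 130, 136, 129, 134, 134, 136, 129, 126, 121, 132, 136, 131, 169, 325, 361, 359, 374, 366, 371, 375]
169 [409, 418, 415, 411, 388, 240, 149, 136, 135, 129, 127, 137, 136, 122, 129, 127, 125, 125, 133, 133, 130, 140, 154, 164, 172, 170] [166, 174, 146, 128, 116, 125, 131, 142, 134, 129, 126, 131, 135, 118, 124, 133, 146, 237, 344, 368, 378, 374, 374, 373]
172 [408, 410, 416, 395, 324, 167, 139, 137, 130, 140, 123, 136, 143, 133, 138, 125, 147, 132, 140, 152, 195, 268, 298, 303, 301, 307] [304, 303, 299, 282, 218, 162, 147, 149, 148, 148, 141, 145, 141, 129, 138, 137, 150, 169, 321, 406, 424, 419, 424, 417]
175 [420, 418, 415, 404, 326, 173, 135, 133, 143, 139, 133, 127, 131, 138, 136, 129, 140, 134, 138, 152, 218, 286, 294, 305, 303, 300] [308, 304, 297, 292, 245, 175, 142, 141, 135, 137, 134, 138, 140, 140, 129, 133, 136, 179, 361, 406, 418, 415, 419, 414]
178 [424, 425, 423, 420, 397, 229, 141, 131, 133, 138, 144, 128, 129, 132, 1
[... 2617 characters left out ...]
 124, 138, 144, 148, 147, 138, 142, 142, 137, 138, 142, 140, 145, 145, 153, 196, 303, 366, 375, 369, 360, 371, 368, 368, 371, 380]
col 287 v160 [274, 285, 282, 283, 275, 266, 246, 214, 199, 172, 157, 139, 141, 138, 134, 118, 127, 136, 126, 130, 130, 119, 126, 139, 128, 128, 132, 126, 127, 118, 128, 126, 129, 142, 128, 140, 132, 136, 138, 147, 129, 143, 146, 147, 138, 131, 143, 136, 144, 139, 139, 137, 144, 141, 139, 153, 263, 359, 374, 372, 362, 369, 368, 368, 371, 371]
-0.095 0.008 [[215.3, 122.5], [285.2, 122.9]]
-0.09 0.06 [[206.6, 172.1], [293.8, 172.6]]
-0.084 0.06 [[207.5, 180.8], [292.8, 181.2]]
-0.084 0.057 [[208.1, 177.7], [292.2, 178.1]]
-0.07 0.057 [[210.0, 196.5], [290.0, 196.8]]
```

Camera agrees within 1 mm: stop/cheek centre u≈248.5, bar centre 249.2, and the cheek end is at row 195.7 (predicted 196.5). Advancing slowly.

```bash
python3 -m creep '[0.003,0,-0.004,0,0,0.007,0.0005,-0.008,0,0,0.011,0.001,-0.009,0,0,0.0155,0.0015,-0.009,0,0,0.0195,0.002,-0.009,0,0,0.0195,0.002,-0.009,0,0,0.0195,0.002,-0.009,0,0]';python3 st.py; python3 - <<'E'
from h import *
M,K=wcam("w8");g=cv2.imread("pics/w8.png").astype(int).sum(2)
for v in (140,146,152,158,164,170,176,182,188,194): 
  r=g[v]; print(v,r[196:226].tolist(),r[272:302].tolist())
print(g[130:245:2,250].tolist())
E
```

```text
clock: 18.13
eef_pos: [0.5928, -0.2334, 0.078]
tool_rot: [-0.06, 0.982, 0.009, 0.177]
ft_force: [-0.1, 0.2, -4.4]
grip_width: 0.0166
grasp_force: 59.9
18.1333 p [ 0.5928 -0.2334  0.078 ] q [-0.466  0.419 -0.236  0.614  0.192 -0.559] tilt 0.349 dir 6.5 y [-0.122  0.993 -0.003] g 0.0166 59.9 [-0.1  0.2 -4.4]
140 [352, 354, 350, 355, 358, 338, 256, 162, 143, 135, 137, 138, 132, 134, 143, 135, 129, 141, 139, 136, 138, 133, 140, 139, 130, 141, 150, 139, 138, 140] [144, 140, 135, 139, 143, 134, 138, 138, 136, 143, 139, 136, 128, 138, 139, 137, 138, 127, 141, 135, 130, 134, 139, 148, 216, 285, 312, 303, 312, 311]
146 [354, 358, 353, 343, 296, 195, 147, 142, 146, 136, 153, 141, 143, 138, 143, 139, 141, 143, 142, 131, 147, 139, 135, 137, 146, 145, 135, 144, 144, 140] [144, 134, 134, 136, 142, 133, 143, 148, 131, 145, 135, 133, 141, 146, 140, 132, 142, 141, 143, 138, 136, 138, 135, 132, 140, 170, 239, 290, 299, 297]
152 [354, 353, 347, 283, 200, 175, 161, 170, 162, 176, 179, 170, 158, 170, 168, 168, 167, 168, 171, 179, 176, 168, 177, 165, 175, 162, 164, 172, 165, 175] [148, 137, 151, 151, 147,
[... 1858 characters left out ...]
14, 191, 183, 188, 216, 334, 385, 393, 385, 388, 393, 393, 389, 390, 391, 392, 396, 397, 397, 403, 402]
194 [358, 355, 360, 360, 358, 358, 349, 356, 360, 353, 356, 355, 357, 355, 358, 357, 351, 357, 353, 317, 229, 226, 272, 305, 320, 317, 326, 315, 321, 327] [324, 327, 321, 326, 324, 323, 322, 316, 308, 255, 190, 174, 175, 267, 363, 395, 403, 407, 398, 396, 405, 400, 402, 394, 397, 391, 396, 394, 391, 385]
[129, 145, 146, 140, 147, 141, 139, 139, 138, 145, 160, 139, 146, 140, 137, 145, 153, 143, 155, 148, 298, 319, 318, 318, 317, 323, 327, 337, 323, 332, 331, 322, 328, 323, 327, 323, 336, 368, 355, 334, 336, 325, 319, 164, 150, 150, 151, 152, 151, 148, 151, 279, 337, 335, 324, 328, 324, 320]
```

```bash
python3 -m creep '[0,0,-0.004,0,0,0,0,-0.008,0,0,0,0,-0.012,0,0,0,0,-0.015,0,0,0,0,-0.018,0,0,0,0,-0.018,0,0]';python3 st.py; python3 - <<'E'
from h import *
d=np.load("w8.npz");f=lambda u,v,z:wz(d["M"],d["K"],u,v,z)[:2].round(4)
print("bar end bottom",[f(249.4,169,z) for z in(.062,.065,.068)],"cheek end",f(249.4,181,.057))
E
```

```text
clock: 18.68
eef_pos: [0.592, -0.2333, 0.0591]
tool_rot: [-0.06, 0.982, 0.01, 0.176]
ft_force: [-0.6, -0.3, -2.7]
grip_width: 0.0162
grasp_force: 59.9
18.6833 p [ 0.592  -0.2333  0.0591] q [-0.467  0.442 -0.258  0.57   0.192 -0.559] tilt 0.348 dir 6.6 y [-0.121  0.993 -0.002] g 0.0162 59.9 [-0.6 -0.3 -2.7]
bar end bottom [array([ 0.5515, -0.2387]), array([ 0.5494, -0.2389]), array([ 0.5473, -0.2392])] cheek end [ 0.5626 -0.2373]
```

```bash
python3 -m creep '[0.002,0,0,0,0,0.002,0,-0.002,0,0,0.002,0,-0.002,0,0]';python3 st.py;python3 -m creep '[0,0,-0.002,0,0,0,0,-0.002,0,0]'; python3 st.py
```

```text
clock: 18.93
eef_pos: [0.595, -0.2333, 0.0583]
tool_rot: [-0.06, 0.982, 0.009, 0.177]
ft_force: [0.1, 0.5, -1.0]
grip_width: 0.0164
grasp_force: 60.0
18.9333 p [ 0.595  -0.2333  0.0583] q [-0.465  0.447 -0.254  0.567  0.192 -0.558] tilt 0.35 dir 6.5 y [-0.122  0.993 -0.003] g 0.0164 60.0 [ 0.1  0.5 -1. ]
clock: 19.1
eef_pos: [0.5951, -0.2335, 0.058]
tool_rot: [-0.06, 0.982, 0.009, 0.178]
ft_force: [-4.4, 2.0, 6.0]
grip_width: 0.0167
grasp_force: 61.1
19.1 p [ 0.5951 -0.2335  0.058 ] q [-0.465  0.447 -0.256  0.564  0.193 -0.558] tilt 0.351 dir 6.5 y [-0.122  0.993 -0.003] g 0.0167 61.1 [-4.4  2.   6. ]
```

```bash
python3 -m creep '[0,0,0.001,0,0.05,0,0,0.001,0,0.05,0,0,0.001,0,0.05,0,0,0.001,0,0.05,-0.003,0,0.008,0,0.05,-0.008,-0.001,0.02,0,0.05,-0.012,-0.0015,0.03,0,0.05,-0.03,-0.004,0.035,0,0.05,-0.06,-0.007,0.04,0,0.05,-0.09,-0.01,0.05,0,0.05]';python3 st.py; python3 - <<'E'
from h import *
from workcell import bot
M,K=wcam("w9")
r=bot.place_of("wrist","bar_long")[:2]
for q in r:
  u,v=np.array(q["centre"])*[512,384];print(q["score"],u,v,wz(M,K,u,v,.045).round(4))
g=cv2.imread("pics/w9.png").astype(int).sum(2)
print("col",g[150:330:3,250].tolist())
for v in range(190,310,8): print(v,g[v,205:295:3].tolist())
c=(.6305,-.2283);yw=.118;e=np.array([np.cos(yw),np.sin(yw)])
for x,z in((-.084,.06),(-.08,.071),(-.069,.071),(-.058,.071),(.069,.071),(.08,.071)): print(x,z,wproj(M,K,[*(np.array(c)+x*e),z]).round(1))
E
```

```text
clock: 19.93
eef_pos: [0.5035, -0.2432, 0.1062]
tool_rot: [-0.061, 0.982, 0.009, 0.177]
ft_force: [-0.5, 0.2, -0.3]
grip_width: 0.0502
grasp_force: 0.0
19.9333 p [ 0.5035 -0.2432  0.1062] q [-0.57   0.262 -0.383  0.645  0.222 -0.661] tilt 0.348 dir 6.6 y [-0.122  0.992 -0.003] g 0.0502 0.0 [-0.5  0.2 -0.3]
0.9 246.784 284.31359999999995 [ 0.633 -0.23   0.045]
col [303, 304, 474, 583, 586, 568, 582, 582, 668, 658, 701, 694, 698, 577, 134, 129, 134, 130, 142, 137, 130, 131, 123, 135, 129, 136, 138, 126, 286, 314, 315, 316, 308, 315, 342, 461, 405, 208, 203, 445, 450, 445, 450, 450, 424, 361, 369, 349, 306, 317, 309, 314, 317, 312, 311, 316, 311, 343, 578, 580]
190 [659, 656, 658, 656, 580, 311, 208, 222, 226, 214, 216, 222, 226, 257, 253, 264, 259, 259, 273, 297, 300, 303, 302, 309, 424, 565, 589, 611, 629, 619]
198 [578, 445, 426, 426, 415, 132, 137, 126, 133, 128, 121, 139, 131, 136, 123, 134, 130, 131, 129, 138, 135, 136, 141, 126, 231, 417, 615, 648, 660, 652]
206 [420, 419, 413, 408, 406, 131, 142, 127, 138, 132, 126, 134, 133, 130, 131, 135, 134, 124, 137, 129, 141, 136, 141, 131
[... 1348 characters left out ...]
46, 451, 436, 433, 159, 129, 145, 140, 194, 357, 363, 583, 595, 597, 596, 595]
286 [574, 571, 574, 573, 550, 519, 448, 613, 325, 134, 138, 347, 368, 350, 360, 359, 353, 346, 140, 138, 140, 140, 381, 603, 606, 614, 615, 611, 619, 640]
294 [553, 562, 561, 563, 572, 651, 661, 662, 540, 136, 138, 335, 368, 320, 308, 306, 307, 292, 139, 127, 135, 137, 512, 616, 614, 605, 606, 603, 605, 619]
302 [578, 581, 586, 580, 580, 651, 657, 655, 523, 133, 139, 217, 304, 307, 303, 320, 299, 286, 132, 129, 130, 126, 512, 603, 602, 601, 604, 613, 604, 633]
-0.084 0.06 [249.2 239.1]
-0.08 0.071 [249.1 253.6]
-0.069 0.071 [249.  262.4]
-0.058 0.071 [249.  270.7]
0.069 0.071 [248.5 333.7]
0.08 0.071 [248.4 337.3]
```

```bash
python3 - <<'E'
from h import *
from workcell import bot
d=bot.camera("side");cv2.imwrite("pics/side9.png",cv2.cvtColor(d["pixels"],cv2.COLOR_RGB2BGR));g=d["pixels"].astype(int).sum(2)
for q in bot.place_of("side","bar_long")[:2]:
  u,v=np.array(q["centre"])*[512,384];print(q["score"],u,v,onz("side",u,v,.045).round(4))
c=(.6305,-.2288);yw=.118;e=np.array([np.cos(yw),np.sin(yw)]);n=np.array([-e[1],e[0]])
for x in(.078,.06,-.06,-.078):
  y=.014; a=[proj("side",np.r_[np.array(c)+x*e+s*y*n,z]) for s,z in((-1,.071),(1,.071),(1,.057),(1,.045))]
  u=int(round(a[1][0]));print(x,np.round(a,1).tolist());print("  col",u,"v140",g[140:172,u].tolist())
for x in(.04,-.03):
  a=[proj("side",np.r_[np.array(c)+x*e+s*.009*n,z]) for s,z in((-1,.071),(1,.071),(1,.045))];u=int(round(a[1][0]));print(x,np.round(a,1).tolist());print("  col",u,"v140",g[140:172,u].tolist())
E
```

```text
0.67 233.5232 159.09120000000001 [ 0.6304 -0.2322  0.045 ]
0.078 [[209.6, 151.7], [209.0, 157.7], [209.5, 160.7], [209.9, 163.2]]
  col 209 v140 [441, 444, 436, 437, 431, 426, 425, 419, 421, 418, 415, 417, 430, 390, 373, 367, 262, 199, 180, 186, 179, 173, 130, 131, 98, 98, 81, 86, 80, 90, 82, 95]
0.06 [[215.0, 151.6], [214.4, 157.7], [214.9, 160.6], [215.3, 163.1]]
  col 214 v140 [437, 438, 428, 431, 405, 429, 424, 427, 423, 428, 423, 426, 458, 439, 407, 426, 273, 219, 196, 209, 207, 193, 203, 114, 97, 100, 82, 85, 83, 86, 84, 97]
-0.06 [[250.9, 151.1], [250.9, 157.2], [251.0, 160.1], [251.1, 162.6]]
  col 251 v140 [424, 428, 431, 428, 436, 426, 430, 425, 426, 433, 439, 377, 321, 300, 302, 304, 290, 268, 206, 203, 198, 206, 164, 107, 105, 101, 93, 86, 101, 105, 109, 103]
-0.078 [[256.3, 151.0], [256.3, 157.1], [256.4, 160.0], [256.5, 162.5]]
  col 256 v140 [439, 438, 434, 432, 433, 431, 441, 436, 441, 438, 441, 383, 304, 272, 274, 273, 318, 243, 194, 185, 192, 197, 189, 111, 112, 103, 103, 94, 104, 97, 103, 84]
0.04 [[220.9, 152.6], [220.6, 156.5], [221.3, 161.9]]
  col 221 v140 [367, 368, 360, 365, 364, 357, 350, 341, 348, 344, 337, 342, 338, 282, 274, 274, 225, 188, 190, 185, 189, 195, 126, 97, 89, 99, 93, 86, 83, 92, 89, 97]
-0.03 [[241.9, 152.3], [241.8, 156.2], [242.2, 161.6]]
  col 242 v140 [270, 262, 270, 274, 267, 272, 265, 263, 271, 265, 269, 268, 233, 230, 232, 230, 203, 195, 187, 191, 191, 187, 119, 101, 103, 106, 104, 102, 94, 109, 119, 123]
```

The bar is seated: the side view gives top and bottom edges parallel to the cradle within a pixel, and the wrist view shows the hole at row 262.5 (predicted 262.4). Closing the shield now.

```bash
python3 -m creep '[-0.01,0,0.04,0,0.05,-0.02,0,0.08,0,0.05,-0.02,0.02,0.11,0,0.06,-0.02,0.06,0.12,0,0.08,-0.019,0.1,0.12,0,0.085,-0.019,0.14,0.12,0,0.085,-0.019,0.17,0.12,0,0.085,-0.019,0.18,0.12,0,0.085,-0.019,0.18,0.12,0,0.085]';python3 st.py; python3 - <<'E'
from h import *
from workcell import bot
M,K=wcam("w10")
for q in bot.place_of("wrist","shield_tab")[:2]:
  u,v=np.array(q["centre"])*[512,384];print(q["score"],u,v,wz(M,K,u,v,.165).round(4))
E
```

```text
clock: 20.88
eef_pos: [0.4862, -0.0604, 0.2266]
tool_rot: [-0.063, 0.982, 0.01, 0.178]
ft_force: [-0.4, -0.3, 0.1]
grip_width: 0.085
grasp_force: 0.0
20.8833 p [ 0.4862 -0.0604  0.2266] q [-0.19  -0.034 -0.385  0.878  0.107 -0.299] tilt 0.35 dir 6.9 y [-0.127  0.992 -0.003] g 0.085 0.0 [-0.4 -0.3  0.1]
0.57 244.224 172.6848 [ 0.4799 -0.0651  0.165 ]
```

```bash
python3 -m creep '[0,-0.003,-0.03,0,0.085,-0.001,-0.003,-0.06,0,0.085,-0.001,-0.003,-0.074,0,0.085,-0.001,-0.003,-0.074,0,0.085,-0.001,-0.003,-0.074,0,0,-0.001,-0.003,-0.074,0,0,-0.001,-0.003,-0.074,0,0,-0.001,-0.003,-0.074,0,0,-0.001,-0.003,-0.074,0,0,-0.001,-0.003,-0.074,0,0]';python3 st.py
```

```text
clock: 21.82
eef_pos: [0.485, -0.0664, 0.1531]
tool_rot: [-0.06, 0.982, 0.009, 0.178]
ft_force: [-6.2, -0.8, 8.6]
grip_width: 0.0128
grasp_force: 60.1
21.8167 p [ 0.485  -0.0664  0.1531] q [-0.204  0.035 -0.524  0.67   0.11  -0.307] tilt 0.35 dir 6.5 y [-0.121  0.993 -0.003] g 0.0128 60.1 [-6.2 -0.8  8.6]
```

```bash
python3 -m creep '[0.003,-0.025,0,0,0,0.006,-0.055,0,0,0,0.009,-0.085,0,0,0,0.012,-0.112,0,0,0,0.014,-0.13,0,0,0,0.015,-0.142,0,0,0,0.0155,-0.147,0,0,0,0.0155,-0.147,0,0,0]';python3 st.py
```

```text
clock: 22.48
eef_pos: [0.5006, -0.214, 0.1531]
tool_rot: [-0.06, 0.982, 0.009, 0.178]
ft_force: [-1.4, -0.9, 4.6]
grip_width: 0.013
grasp_force: 59.4
22.4833 p [ 0.5006 -0.214   0.1531] q [-0.52   0.173 -0.361  0.744  0.209 -0.61 ] tilt 0.351 dir 6.5 y [-0.12   0.993 -0.003] g 0.013 59.4 [-1.4 -0.9  4.6]
```

Moved 148 mm without reaching the stop; a bit more to feel it.

```bash
python3 -m creep '[0,-0.002,0,0,0,0.0005,-0.004,0,0,0,0.0005,-0.004,0,0,0]';python3 st.py
```

```text
clock: 22.73
eef_pos: [0.5007, -0.2142, 0.1531]
tool_rot: [-0.061, 0.982, 0.012, 0.178]
ft_force: [-3.2, 9.3, 9.3]
grip_width: 0.0131
grasp_force: 60.1
22.7333 p [ 0.5007 -0.2142  0.1531] q [-0.524  0.175 -0.357  0.749  0.215 -0.617] tilt 0.351 dir 7.5 y [-0.125  0.992  0.002] g 0.0131 60.1 [-3.2  9.3  9.3]
```

At the closed stop (+9 N, no motion). Release and retreat up and back, then a final check.

```bash
python3 -m creep '[0,0.003,0,0,0,0,0.003,0,0,0.085,0,0.003,0,0,0.085,0,0.003,0,0,0.085,0,0.003,0,0,0.085,-0.005,0.003,0.03,0,0.085,-0.02,0.003,0.065,0,0.085,-0.05,0.003,0.08,0,0.085,-0.09,0.003,0.08,0,0.085,-0.11,0.003,0.08,0,0.085]';python3 st.py; python3 - <<'E'
from h import *
from workcell import bot
M,K=wcam("w11")
for t,z in(("shield_tab",.165),("bar_long",.045)):
 for q in bot.place_of("wrist",t)[:2]:
  u,v=np.array(q["centre"])*[512,384];print(t,q["score"],u,v,wz(M,K,u,v,z).round(4))
bot.camera("side")
for t,z in(("shield_tab",.165),("bar_long",.045),("bar_short",.005),("bar_medium",.005)):
 for q in bot.place_of("side",t)[:2]:
  u,v=np.array(q["centre"])*[512,384];print(t,q["score"],onz("side",u,v,z).round(4))
E
```

```text
clock: 23.57
eef_pos: [0.3881, -0.2142, 0.2328]
tool_rot: [-0.06, 0.982, 0.009, 0.177]
ft_force: [-0.7, -0.5, -0.3]
grip_width: 0.0854
grasp_force: 0.0
23.5667 p [ 0.3881 -0.2142  0.2328] q [-0.674 -0.076 -0.4    0.989  0.249 -0.763] tilt 0.348 dir 6.3 y [-0.121  0.993 -0.004] g 0.0854 0.0 [-0.7 -0.5 -0.3]
bar_long 0.93 220.0064 253.2096 [ 0.6286 -0.2317  0.045 ]
shield_tab 0.52 [ 0.4961 -0.2142  0.165 ]
bar_long 0.73 [ 0.6331 -0.2319  0.045 ]
bar_short 0.62 [0.5972 0.1667 0.005 ]
bar_medium 0.61 [0.6032 0.2488 0.005 ]
```

```bash
python3 -c "
from workcell import bot
print(bot.job_done())"
```

```text
the job is handed in; nothing more can be done
None
```

I laid the long bar in the long cradle under the microscope and slid the shield open before and closed after. Final camera checks show the bar seated, the other two bars in the tray and the shield at its closed stop. The job is handed in, but no verdict came back.

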